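Sweep the broken ware off the sorting deck into the covered scrap bin

TASK

Take the cover plate off the scrap bin and lay it flat on the black rubber mat; then take the push block and sweep every broken piece off the wooden deck into the bin, without touching the pieces with the gripper's fingers. When the deck is clear, stand the push block back upright on its plywood rest and put the cover back on the bin, fully down over both pins. Leave the jars and loose lids standing around where they are.

Things in the scene. Friction and masses are not known exactly. Their poses are not given: they have to be found in the camera images.
- station: Fixed bench unit: a level wooden deck, 90 mm above the table, with a blue steel scrap bin sunk at its end. Origin on the table under the unit; z up. Its own -y is the sweeping direction, from the deck towards the bin; its x runs across the deck. Sites deck, seat and bin_floor have the same axes.
- deck (a point): Point of the deck's top straight above the station's origin (z 90 mm). In the station's x, y the deck runs from the bin's mouth at y = -105 mm to the inner face of the back rail at y = +175 mm, and between side rails with inner faces at x = +-85 mm (these end at y = -90 mm). Rails: 8 mm thick, 25 mm above the deck; none towards the bin.
- seat (a point): Centre of the bin's mouth, at deck level, station x 0, y -160 mm; the seated cover's origin lies here. Mouth: 210 mm (wider than the deck) (x) by 110 mm (y), walls 6 mm, level with the deck. Two upright steel pins, 8 mm diameter, 14 mm tall, tapered tips, stand on flanges at x = +-125 mm from here.
- bin_floor (a point): Centre of the bin's inner floor, 85 mm below point seat.
- cover: Loose aluminium plate, 280 (its x) x 130 (y) x 6 mm, about 0.4 kg, with 13 mm square holes at x = +-125 mm that drop over the pins (either way round). Red bar handle on its middle: 60 mm (x) by 20 mm (y), top 46 mm above the underside. Origin: centre of the underside; z up. At the start it is seated on the bin and overlaps the deck by 10 mm.
- pusher: Push block: wooden head 100 (its x) x 40 (y) x 30 mm high with a steel band, and a yellow upright handle on its middle, 34 mm (x) by 24 mm (y), top 105 mm above the underside. About 0.3 kg, stands by itself. Its long faces (+-y) push the pieces. Origin: centre of the underside; z up, towards the handle.
- rest: Fixed plywood board, 150 (x) x 110 (y) x 12 mm, on the table; the push block stands on it at the start. Origin: centre of the underside.
- mat: Fixed black rubber mat, 320 (x) x 170 (y) x 4 mm, where the cover is laid meanwhile. Origin: centre of the underside.
- chunk1: Broken piece of fired ware, cream white: rough block 30 x 22 x 20 mm, 30 g, lying on the deck. Origin: centre of its underside. May be absent.
- chunk2: Broken piece of fired ware, glazed blue: disc 34 mm across, 18 mm high, 30 g, lying on the deck. Origin: centre of its underside. May be absent.
- chunk3: Broken piece of fired ware, cream white: rough block 26 x 24 x 24 mm, 30 g, lying on the deck. Origin: centre of its underside. May be absent.
- chunk4: Broken piece of fired ware, glazed blue: tapered stub 36 to 26 mm across, 20 mm high, 30 g, lying on the deck. Origin: centre of its underside. May be absent.
- chunk5: Broken piece of fired ware, cream white: rough block 31 x 20 x 22 mm, 30 g, lying on the deck. Origin: centre of its underside. May be absent.
- chunk6: Broken piece of fired ware, glazed blue: stub 35 mm across, 22 mm high, 30 g, lying on the deck. Origin: centre of its underside. May be absent.
- chunk7: Broken piece of fired ware, cream white: rough block 28 x 24 x 19 mm, 30 g, lying on the deck. Origin: centre of its underside. May be absent.
- jar_left: Bystander: dark blue jar, 60 mm across, 75 mm tall, left near the robot. Origin: centre of the underside. Leave alone.
- jar_right: Bystander: dark blue jar, 60 mm across, 75 mm tall, right near the robot. Origin: centre of the underside. Leave alone.
- jar_white: Bystander: white jar, 68 mm across, 80 mm tall, beyond the deck. Origin: centre of the underside. Leave alone.
- lid_left: Bystander: loose grey lid, 72 mm across, 22 mm high, far left. Origin: centre of the underside. Leave alone.
- lid_right: Bystander: loose grey lid, 72 mm across, 22 mm high, far right. Origin: centre of the underside. Leave alone.

How it is judged:
By the outcome, as a careful person would: the job done as asked, in the order asked, and still so for the second after the job is handed in, with the robot touching nothing.
Of chunk1, chunk2, chunk3, chunk4, chunk5, chunk6, chunk7 only 5 to 7 are there at a start; the rules pass over those that are not, and their reading is None.
At some moment in a run one of chunk1, chunk2, chunk3, chunk4, chunk5, chunk6, chunk7 may be knocked a few centimetres aside while the robot is not near it.
Once in a run the grip may slacken for a moment while it holds something.
It also fails if it takes over 192 s, if anything falls off the work surface, if the arm or the gripper's body presses on something with over 40 N, if the wrist force passes 120 N, or if a joint passes its speed limit or range.

ROBOT

A 6-joint arm with a two-finger parallel gripper is mounted at the origin on the work surface. World frame = base frame: x ahead of the robot, y to its left, z up, the work surface at z = 0. Lengths are in m, angles in degrees, forces in N, time in s.
With the tool pointing down it reaches from about 0.325 to 0.925 m from the base axis. Payload 3.1 kg.
Tool frame: the origin (TCP) lies where the fingers leave the gripper's body, on its centre line; the fingertips stand 73 mm ahead of it and the grasp point (between the pads) lies 54 mm ahead of it; z points along the fingers, y is the direction in which the jaws open and shut (so a half turn about z gives the same grasp; the last joint's range is limited). The gripper opens to 85 mm and grips with 20 to 120 N. Pads are 22 mm wide; open, the fingers measure 114 mm over their backs; the gripper's body (76 mm by 85 mm) begins 54 mm behind the grasp point. The pads swing forward as they close: fully open they stand 13 mm farther back than shut.
Start: joints at [61.696, 12.427, 92.441, -0, 75.132, -6.429], TCP at [0.233, 0.58, 0.304] pointing down, gripper open.
Joint ranges: [-157.48, 157.48], [-44.54, 120.13], [17.64, 146.25], [-64.5, 244.5], [7.68, 150.69], [-147.95, 147.95]. Speed limits (degrees/s): [159.86, 159.86, 180, 180, 180, 180].

INTERFACE

Orientations are given as [roll, pitch, yaw] about the fixed x, y, z axes, in that order (R = Rz(yaw) Ry(pitch) Rx(roll)).
In Python, from plant import ctrl gives the robot as it stands.
- The arm moves only by the shell command python3 -m creep 'ROWS'. ROWS is JSON, a list that holds one entry, the list of rows, each a list of 7 numbers: the shift along the tool's x, y, z in cm, then the turn, a rotation vector about the tool's x, y, z in rad, then the gripper's target within -1 to 1 (shut at 1, half-way at 0, fully open at -1). In form: [[[x, y, z, ax, ay, az, claw], ...]]. A call has 1 to 12 rows; each row shifts and turns the commanded pose from where the row before left it, along the tool's axes as they then stand; what a row does not reach is not made up. A row lasts 1/12 s, in which the tool goes at most 41.7 mm and 7.16 degrees, less where a joint would pass 70% of its speed; a pose out of reach is approached as far as the arm can. A call is refused whole if a number of a shift passes 4.17 or a number of a turn 0.125, either way. A call with a gripper value outside its range is refused whole. The fingers move at their own pace and stop on an object; the grip force is fixed at half the most. Time passes only in rows, so rows that do not move let the fingers close. It gives the time, the measured TCP pose, the force and the opening at its end, in the units of the state.
- ctrl.sense(): the state, without advancing time (a new reading comes with each control period).
- ctrl.capture(name): name is "side" or "top" or "wrist"; returns a dict with "image" (480x640x3 uint8, red, green, blue), "depth" (480x640 float32, m along the optical axis (not along the pixel's ray), 0 where there is no reading), "fx", "fy", "cx", "cy" (pixels), "D" ([k1, k2, p1, p2, k3] as OpenCV has them; the pictures are not rectified), "origin" and "orientation" of the camera in the world. Camera axes: x right, y up, looking along -z (the intrinsics and any distortion apply to the point x, -y, -z); pixel columns grow to the right and rows downward; lengths in m; the calibration is good to about 2 mm. A picture is of the moment at which its call begins.
- ctrl.sign_off(): hands the job in, once; it reports no verdict.
Trained networks look in the newest picture that a camera, given by its name, has taken for a name from the list of things; names that differ only in an ending like _2 or _b are one class to them, and where a whole thing is asked for, a point or a joint stands for the part that bears it (a point fixed in the world has none). Each returns a list of dicts, best first, with "confidence" (0 to 1); they miss things now and then, are a little off and sometimes report something else, mostly with a low value. They report only what shows in the picture. A call takes as long as a camera call.
- ctrl.silhouettes(camera, thing): "region" (480x640 bool, what is visible of it).
- ctrl.mark_of(camera, thing): "centre" ([x, y, z] in m, in world coordinates, good to about 4 mm: a listed point, or the origin of a listed thing).
The state is a dict: "clock": time; "q": joint angles; "qd": joint speeds; "joint_torque": joint torques, N m; "eef_pos": TCP position; "tool_rot": TCP orientation; "wrist_force": force on the tool from outside, world axes, zero at the start; "moment": the same for the moment, N m; "width": finger opening in m.
Only numpy, scipy, OpenCV 4.12 (cv2) and the standard library are available. Lean on these libraries where they do the work, as an engineer would, in place of code of your own. Each camera call takes 0.05 s, during which the arm holds its last target.

## Working session

There is one attempt and no reset: what is moved stays moved. The work goes in short steps, Python scripts to look and compute and a shell command to move; the robot and the scene stay as the last step left them, time stands still between calls to the robot, and variables do not carry over. Pictures are saved under pics/ and viewed, and the job is handed in when it is done.

```bash
ls; mkdir -p pics; cat > h.py <<'E'
import numpy as np, cv2
from scipy.spatial.transform import Rotation as R
from plant import ctrl
def cap(n,f=None):
    c=ctrl.capture(n)
    if f: cv2.imwrite('pics/'+f,c['image'][:,:,::-1])
    return c
E
python3 - <<'E'
from h import *
s=ctrl.sense();print(s)
for n in ['side','top','wrist']:
    c=cap(n,n+'0.png'); print(n,c['origin'],c['orientation'],c['fx'],c['D'])
    for t in ['deck','seat','bin_floor','cover','pusher','rest','mat']+['chunk%d'%i for i in range(1,8)]+['jar_left','jar_white','lid_left','station']:
        try: print(t,[(np.round(d['centre'],3).tolist(),round(d['confidence'],2)) for d in ctrl.mark_of(n,t)[:3]])
        except Exception as e: print(t,e)
print(ctrl.sense()['clock'])
E
```

```text
pics
{'clock': 0.0, 'q': array([ 6.16957853e+01,  1.24784416e+01,  9.25324882e+01, -4.19161405e-05,
        7.51315392e+01, -6.42646173e+00]), 'qd': array([-0.12309477,  0.06915927, -0.08120953, -0.0544684 ,  0.0430689 ,
        0.0454509 ]), 'joint_torque': array([-1.50007043e-05, -3.96852529e+01, -3.03846073e+01, -1.23188370e-04,
        9.94421833e-03,  4.02293718e-07]), 'eef_pos': array([0.23253116, 0.57941247, 0.30251328]), 'tool_rot': array([-1.79858422e+02, -1.59060196e-02,  1.58122238e+02]), 'wrist_force': array([-0.40641074,  0.03752145, -0.52024092]), 'moment': array([ 0.00245503,  0.0522632 , -0.02949179]), 'width': 0.08541372768801526}
side [0.43650772 0.67272838 0.79868187] [  44.20585279   -0.59813293 -170.224285  ] 513.8134511660649 [0.04310637 0.         0.         0.         0.        ]
deck [([0.549, 0.02, 0.087], 0.64), ([0.549, -0.136, 0.084], 0.57), ([0.603, 0.022, 0.092], 0.52)]
seat []
bin_floor []
cover [([0.55, -0.138, 0.086], 0.92)]
pusher [([0.561, 0.364, 0.013], 0.94), ([0.547, 0.021, -0.001], 0.71)]
rest [([0.559, 0.372, -0.002], 0.79)]
mat [([0.551, -0.3
[... 1932 characters left out ...]
64, 0.087], 0.65)]
chunk7 [([0.483, 0.068, 0.092], 0.7), ([0.604, 0.024, 0.089], 0.68), ([0.595, 0.064, 0.087], 0.65)]
jar_left [([0.295, 0.346, -0.004], 0.93), ([0.509, -0.039, 0.093], 0.27)]
jar_white [([0.766, 0.022, 0.001], 0.85)]
lid_left [([0.772, 0.204, 0.001], 0.91)]
station [([0.542, 0.014, 0.001], 0.93)]
wrist [0.16065303 0.60890555 0.37433625] [-1.76460051e+01  3.60799055e-02  6.81599707e+01] 346.9885823003948 [-0.04566016  0.          0.          0.          0.        ]
deck []
seat []
bin_floor []
cover []
pusher []
rest []
mat []
chunk1 []
chunk2 []
chunk3 []
chunk4 []
chunk5 []
chunk6 []
chunk7 []
jar_left [([0.294, 0.346, 0.001], 0.6)]
jar_white []
lid_left []
station []
2.85
```

View images.

View pics/top0.png

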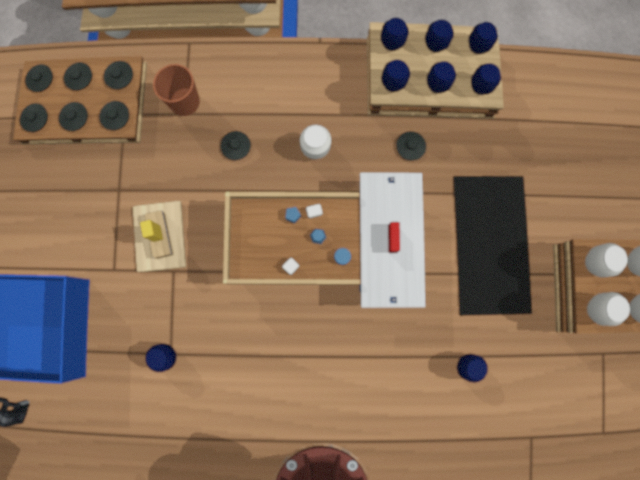

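View pics/side0.png

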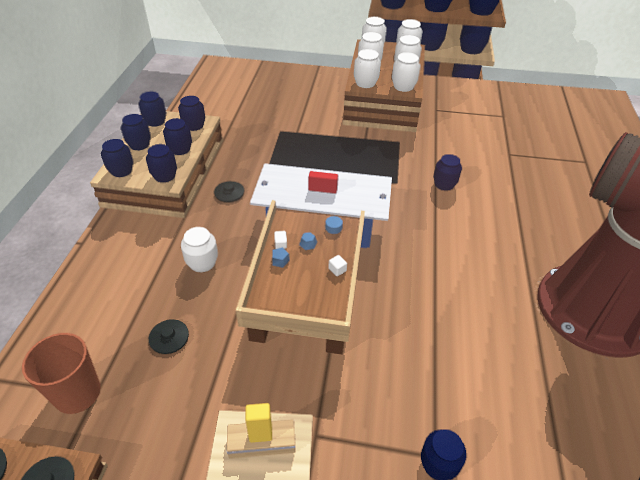

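```bash
cat >> h.py <<'E'
def pts(c):
    """world xyz image from depth"""
    K=np.array([[c['fx'],0,c['cx']],[0,c['fy'],c['cy']],[0,0,1.]])
    v,u=np.mgrid[0:480,0:640]
    n=cv2.undistortPoints(np.stack([u,v],-1).reshape(-1,1,2).astype(float),K,np.array(c['D'],float)).reshape(480,640,2)
    z=c['depth']
    P=np.stack([n[...,0]*z,-n[...,1]*z,-z],-1)
    return P@R.from_euler('xyz',c['orientation'],degrees=True).as_matrix().T+c['origin']
def rect(P,m):
    q=P[m][:,:2].astype(np.float32)
    (cx,cy),(w,h),a=cv2.minAreaRect(q*1000)
    return round(cx),round(cy),round(w),round(h),round(a,1),len(q)
E
python3 - <<'E'
from h import *
for n in ['top','side']:
    c=cap(n); P=pts(c); ok=c['depth']>0
    im=c['image'].astype(int); r,g,b=im[...,0],im[...,1],im[...,2]
    X,Y,Z=P[...,0],P[...,1],P[...,2]
    m=ok&(r>g+60)&(r>b+60)&(Z>.11)&(abs(Y+.14)<.05)&(abs(X-.55)<.08); print('handle',rect(P,m&(Z>.125)),np.median(Z[m&(Z>.125)]))
    m=ok&(abs(Z-.096)<.006)&(abs(Y+.14)<.1)&(abs(X-.55)<.17)&(np.minimum(np.minimum(r,g),b)>120); m=cv2.erode(m.astype(np.uint8),np.ones((3,3)))>0;print('cover',rect(P,m),np.median(Z[m]))
    m=ok&(abs(Z)<.02)&(abs(Y+.38)<.14)&(abs(X-.55)<.25)&(r<60)&(g<60)&(b<60); m=cv2.erode(m.astype(np.uint8),np.ones((3,3)))>0;print('mat',rect(P,m),np.median(Z[m]))
    m=ok&(Z>.104)&(Z<.125)&(abs(X-.55)<.13)&(Y>-.075)&(Y<.22); print('rails',rect(P,m),np.median(Z[m]))
    m=ok&(abs(Y-.36)<.09)&(abs(X-.56)<.1)&(Z>.103)&(Z<.13); print('phandle',rect(P,m),np.median(Z[m]))
    m=ok&(abs(Y-.36)<.09)&(abs(X-.56)<.1)&(Z>.036)&(Z<.048); print('phead',rect(P,m),np.median(Z[m]))
    m=ok&(abs(Y-.36)<.12)&(abs(X-.56)<.13)&(Z>.006)&(Z<.018); print('rest',rect(P,m),np.median(Z[m]))
    m=ok&(abs(Y-.05)<.12)&(abs(X-.54)<.08)&(Z>.098)
    k,l,st,ce=cv2.connectedComponentsWithStats(m.astype(np.uint8))
    for i in range(1,k):
        if st[i,4]>15: print(' piece',np.round(np.median(P[l==i],0),3),st[i,4],im[l==i].mean(0).astype(int),rect(P,l==i))
print(ctrl.sense()['clock'])
E
```

```text
handle (544, -140, 58, 18, 1.0, 283) 0.13608312742848017
cover (545, -140, 277, 128, 0.6, 6841) 0.09664017126382851
mat (548, -384, 310, 162, 1.3, 8720) 0.004787999653041997
rails (544, 67, 187, 274, 0.6, 2462) 0.1141290045524822
phandle (558, 364, 35, 25, 12.2, 215) 0.1167050107363603
phead (558, 363, 102, 44, 12.8, 596) 0.042273141034244066
rest (561, 363, 256, 237, 2.0, 2164) 0.012346355893149363
 piece [0.598 0.021 0.11 ] 165 [204 202 198] (599, 21, 22, 30, 15.9, 165)
 piece [0.59  0.064 0.112] 178 [ 93 122 146] (592, 64, 29, 31, 70.6, 178)
 piece [0.547 0.013 0.109] 158 [ 87 118 142] (549, 13, 27, 29, 1.6, 158)
 piece [ 0.506 -0.037  0.108] 220 [ 98 131 156] (507, -37, 33, 31, 2.2, 220)
 piece [0.484 0.067 0.114] 158 [205 204 200] (485, 67, 24, 24, 46.0, 158)
handle (545, -138, 24, 60, 88.7, 282) 0.1350940963136152
cover (544, -138, 275, 131, 0.2, 4325) 0.09627175443851754
mat (544, -424, 86, 300, 89.4, 1095) 0.0047798561201413126
rails (543, 67, 187, 278, 0.5, 2973) 0.11397020876562891
phandle (558, 365, 33, 25, 13.6, 505) 0.11674908347354962
phead (558, 365, 101, 42, 15.2, 1446) 0.04263888558223988
rest (551, 361, 193, 147, 29.7, 4151) 0.012586674137449405
 piece [ 0.506 -0.031  0.108] 222 [104 136 173] (507, -36, 34, 32, 54.7, 222)
 piece [0.599 0.028 0.109] 179 [233 231 229] (599, 23, 21, 31, 11.9, 179)
 piece [0.548 0.02  0.109] 180 [ 95 124 158] (548, 16, 28, 27, 67.7, 180)
 piece [0.59  0.071 0.111] 232 [ 93 122 155] (589, 67, 29, 30, 11.5, 232)
 piece [0.485 0.073 0.113] 237 [221 219 218] (485, 69, 25, 27, 50.1, 237)
2.95
```

```bash
python3 -m creep '[[[0,0,0,0,0,-0.098,-1],[0,0,0,0,0,-0.098,-1],[0,0,0,0,0,-0.098,-1],[0,0,0,0,0,-0.098,-1],[-1.38,-3.28,0,0,0,0,-1],[-1.38,-3.28,0,0,0,0,-1],[-1.38,-3.28,0,0,0,0,-1],[-1.38,-3.28,0,0,0,0,-1],[-1.38,-3.28,0,0,0,0,-1],[-1.38,-3.28,0,0,0,0,-1],[-1.38,-3.28,0,0,0,0,-1],[-1.38,-3.28,0,0,0,0,-1]]]'
python3 -m creep '[[[-1.38,-3.28,0,0,0,0,-1],[-1.38,-3.28,0,0,0,0,-1],[-1.38,-3.28,0,0,0,0,-1],[-1.38,-3.28,0,0,0,0,-1],[-1.38,-3.28,0,0,0,0,-1],[-1.38,-3.28,0,0,0,0,-1],[-1.38,-3.28,0,0,0,0,-1],[-1.38,-3.28,0,0,0,0,-1],[-1.38,-3.28,0,0,0,0,-1],[-1.38,-3.28,0,0,0,0,-1],[-1.38,-3.28,0,0,0,0,-1],[-1.38,-3.28,0,0,0,0,-1]]]'
cat >> h.py <<'E'
def go(x,y,z,yaw=None):
    """shift (tool axes, cm) and turn (rad about tool z) to take the TCP to x,y,z"""
    s=ctrl.sense(); M=R.from_euler('xyz',s['tool_rot'],degrees=True)
    d=M.inv().apply(np.array([x,y,z])-s['eef_pos'])*100
    out=['shift cm',np.round(d,2)]
    if yaw is not None:
        T=R.from_euler('xyz',[180,0,yaw],degrees=True)
        out+=['rotvec',np.round((M.inv()*T).as_rotvec(),4)]
    print(*out, 'clock',round(s['clock'],2),'F',np.round(s['wrist_force'],1),'w',round(s['width'],4),'pos',np.round(s['eef_pos'],4),'rot',np.round(s['tool_rot'],2))
E
python3 -c "
from h import *
go(.5445,-.139,.176,180.6)
cap('wrist','w1.png')"
```

```text
clock: 3.95
eef_pos: [0.3462, 0.3172, 0.3041]
tool_rot: [180.0, 0.0, -179.4]
wrist_force: [0.8, 0.7, 0.6]
width: 0.0856
clock: 4.95
eef_pos: [0.516, -0.075, 0.3041]
tool_rot: [-180.0, 0.0, -179.4]
wrist_force: [0.2, 0.1, -0.4]
width: 0.0855
shift cm [-2.78 -6.43 12.82] rotvec [-0.      0.0007 -0.0007] clock 4.95 F [ 0.2  0.1 -0.4] w 0.0855 pos [ 0.516  -0.075   0.3041] rot [-1.8000e+02  4.0000e-02 -1.7944e+02]
```

View pics/w1.png

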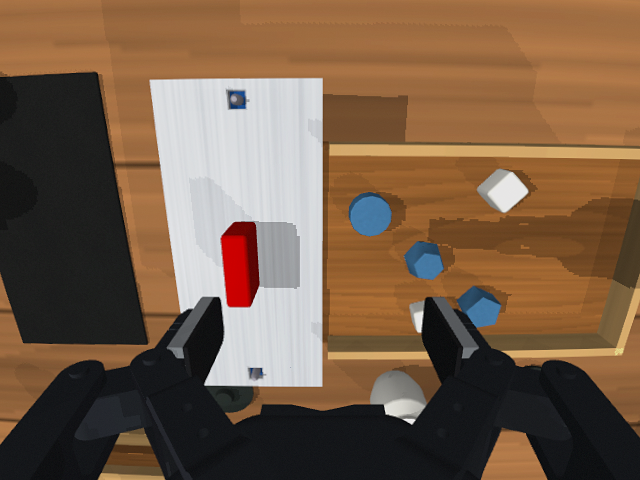

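```bash
python3 -m creep '[[[-1,-2.2,0,0,0,0,-1],[-1,-2.2,0,0,0,0,-1],[-0.78,-2,0,0,0,0,-1],[0,0,2,0,0,0,-1],[0,0,2,0,0,0,-1],[0,0,2,0,0,0,-1],[0,0,2,0,0,0,-1],[0,0,1,0,0,0,-1],[0,0,0,0,0,0,-1]]]'
python3 - <<'E'
from h import *
go(.5445,-.139,.176,180.6)
c=cap('wrist','w2.png');P=pts(c);im=c['image'].astype(int)
m=(im[...,0]>im[...,1]+60)&(im[...,0]>im[...,2]+60)&(P[...,2]>.13)&(c['depth']>0)
print(rect(P,m),np.median(P[m],0))
E
```

```text
clock: 5.75
eef_pos: [0.5421, -0.136, 0.2108]
tool_rot: [179.9, -0.3, -179.4]
wrist_force: [-0.5, 1.0, -1.5]
width: 0.0855
shift cm [-0.26 -0.31  3.48] rotvec [ 0.0023 -0.0058 -0.0003] clock 5.75 F [-0.5  1.  -1.5] w 0.0855 pos [ 0.5421 -0.136   0.2108] rot [ 179.87   -0.33 -179.41]
(546, -140, 60, 20, 0.5, 4661) [ 0.54161858 -0.14027858  0.13610213]
```

View pics/w2.png

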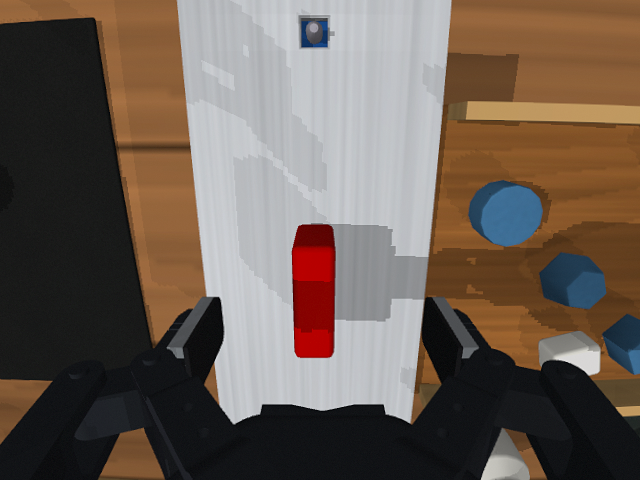

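```bash
python3 -m creep '[[[-0.28,-0.35,0,0,0,0,-1],[0,0,1,0,0,0,-1],[0,0,1,0,0,0,-1],[0,0,1,0,0,0,-1],[0,0,0.5,0,0,0,-1],[0,0,0,0,0,0,-1],[0,0,0,0,0,0,1],[0,0,0,0,0,0,1],[0,0,0,0,0,0,1],[0,0,0,0,0,0,1],[0,0,0,0,0,0,1],[0,0,0,0,0,0,1]]]'
python3 -m creep '[[[0,0,0,0,0,0,1],[0,0,0,0,0,0,1],[0,0,0,0,0,0,1],[0,0,0,0,0,0,1],[0,0,0,0,0,0,1],[0,0,0,0,0,0,1]]]'
python3 -c "
from h import *
go(.5445,-.139,.176,180.6)
cap('wrist','w3.png')"
```

```text
clock: 6.8
eef_pos: [0.5472, -0.1403, 0.1796]
tool_rot: [180.0, 0.1, -179.4]
wrist_force: [-0.3, -0.2, -3.4]
width: 0.019
clock: 7.3
eef_pos: [0.5472, -0.1403, 0.1795]
tool_rot: [-180.0, 0.1, -179.4]
wrist_force: [0.1, 2.7, 5.1]
width: 0.0191
shift cm [0.27 0.13 0.35] rotvec [-0.      0.001  -0.0003] clock 7.3 F [0.1 2.7 5.1] w 0.0191 pos [ 0.5472 -0.1403  0.1795] rot [-1.8000e+02  6.0000e-02 -1.7942e+02]
```

View pics/w3.png

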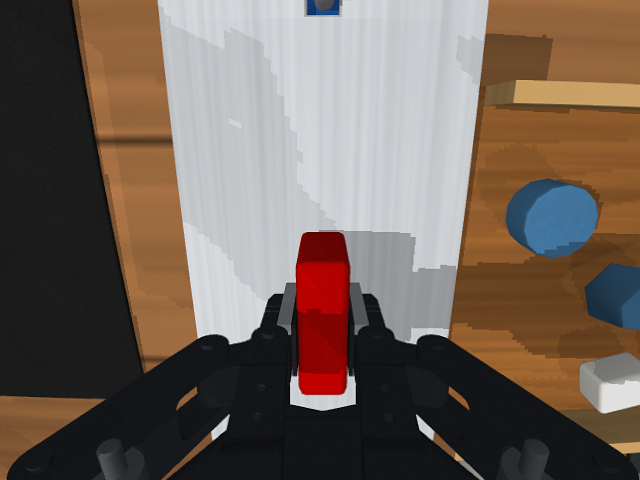

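```bash
python3 -m creep '[[[0,0,-0.3,0,0,0,1],[0,0,-0.6,0,0,0,1],[0,0,-0.8,0,0,0,1],[0,0,-1.2,0,0,0,1],[0,0,-1.2,0,0,0,1],[0,0,-0.9,0,0,0,1],[0,0,0,0,0,0,1]]]'
python3 -c "
from h import *
go(.547,-.386,.2295,180.6)
cap('wrist','w4.png')"
```

```text
clock: 7.93
eef_pos: [0.5486, -0.1411, 0.2327]
tool_rot: [-179.9, 0.3, -179.4]
wrist_force: [1.5, -0.5, -4.6]
width: 0.0192
shift cm [  0.42 -24.49   0.38] rotvec [-0.0026  0.006  -0.0003] clock 7.93 F [ 1.5 -0.5 -4.6] w 0.0192 pos [ 0.5486 -0.1411  0.2327] rot [-179.85    0.34 -179.41]
```

View pics/w4.png

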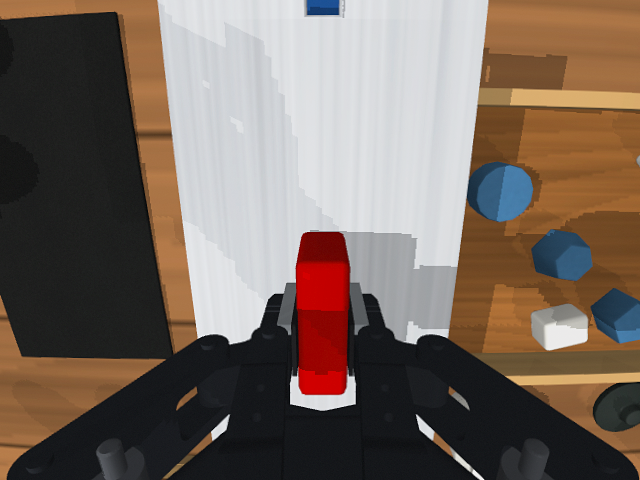

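Cover is lifted level, off the pins, with the handle still in the same place in the image (322,310). Next, carry it to the mat.

```bash
python3 -m creep '[[[0.02,-1,0,0,0,0,1],[0.02,-2,0,0,0,0,1],[0.02,-3,0,0,0,0,1],[0.02,-3,0,0,0,0,1],[0.02,-3,0,0,0,0,1],[0.02,-3,0,0,0,0,1],[0.02,-3,0,0,0,0,1],[0.02,-3,0,0,0,0,1],[0.02,-2,0,0,0,0,1],[0,-1.5,0,0,0,0,1],[0,0,0,0,0,0,1],[0,0,0,0,0,0,1]]]'
python3 -m creep '[[[0,0,2,0,0,0,1],[0,0,2,0,0,0,1],[0,0,2,0,0,0,1],[0,0,2,0,0,0,1],[0,0,2,0,0,0,1],[0,0,1.5,0,0,0,1],[0,0,0,0,0,0,1],[0,0,0,0,0,0,1]]]'
python3 -c "
from h import *
go(.547,-.386,.0935,180.6)
cap('wrist','w5.png');cap('top','t5.png')"
```

```text
clock: 8.98
eef_pos: [0.5468, -0.3859, 0.2278]
tool_rot: [179.9, -0.1, -179.5]
wrist_force: [0.8, 0.5, -4.7]
width: 0.0187
clock: 9.65
eef_pos: [0.5469, -0.3838, 0.1125]
tool_rot: [179.8, -0.2, -179.4]
wrist_force: [-0.7, 0.2, -4.3]
width: 0.0192
shift cm [-0.02 -0.23  1.9 ] rotvec [ 0.0027 -0.0027  0.0006] clock 9.65 F [-0.7  0.2 -4.3] w 0.0192 pos [ 0.5469 -0.3838  0.1125] rot [ 1.7985e+02 -1.5000e-01 -1.7936e+02]
```

View pics/w5.png

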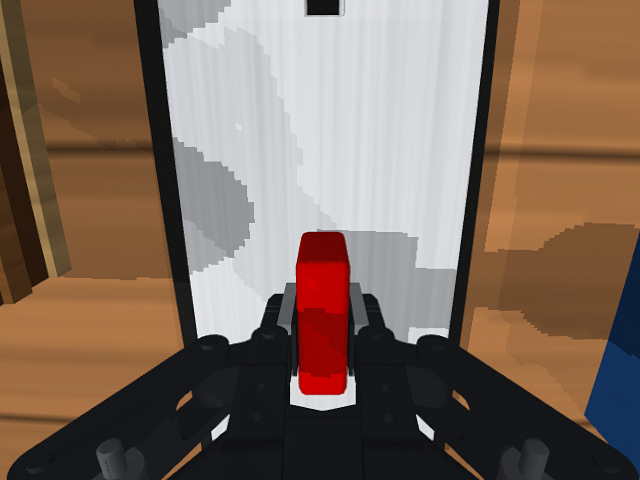

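View pics/t5.png

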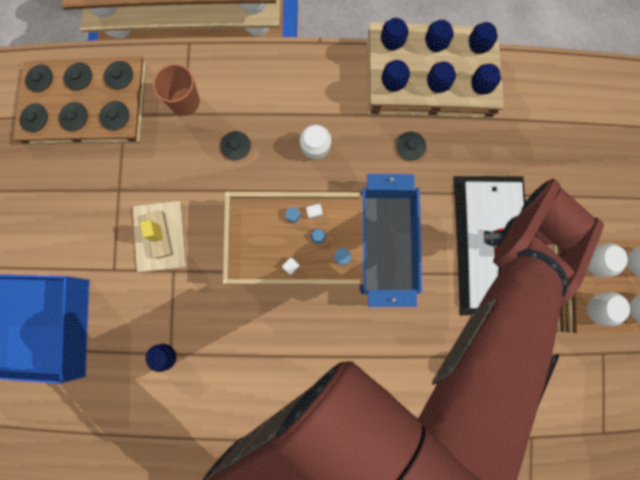

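```bash
python3 -m creep '[[[0,-0.15,0.7,0,0,0,1],[0,0,0.5,0,0,0,1],[0,0,0.4,0,0,0,1],[0,0,0.3,0,0,0,1],[0,0,0.1,0,0,0,1],[0,0,0,0,0,0,1]]]'
python3 -c "
from h import *
go(.547,-.386,.0935,180.6)"
```

```text
clock: 10.25
eef_pos: [0.5475, -0.3868, 0.0938]
tool_rot: [180.0, -0.0, -179.4]
wrist_force: [-0.3, -0.4, -4.1]
width: 0.0191
shift cm [0.05 0.08 0.03] rotvec [ 0.0002 -0.0002 -0.0003] clock 10.25 F [-0.3 -0.4 -4.1] w 0.0191 pos [ 0.5475 -0.3868  0.0938] rot [ 1.7999e+02 -1.0000e-02 -1.7942e+02]
```

```bash
python3 -m creep '[[[0,0,0.1,0,0,0,1],[0,0,0.05,0,0,0,1],[0,0,0,0,0,0,1],[0,0,0,0,0,0,-1],[0,0,0,0,0,0,-1],[0,0,0,0,0,0,-1],[0,0,0,0,0,0,-1],[0,0,0,0,0,0,-1],[0,0,0,0,0,0,-1]]]'
python3 -m creep '[[[0,0,-1.5,0,0,0,-1],[0,0,-2.5,0,0,0,-1],[0,0,-3,0,0,0,-1],[0,0,-3,0,0,0,-1],[0,0,-3,0,0,0,-1],[0,0,-3,0,0,0,-1],[0,0,-3,0,0,0,-1],[0,0,-2,0,0,0,-1],[0,0,0,0,0,0,-1]]]'
python3 - <<'E'
from h import *
go(.558,.364,.3,193)
c=cap('wrist','w6.png');P=pts(c);im=c['image'].astype(int)
m=(im[...,0]>im[...,1]+60)&(im[...,0]>im[...,2]+60)&(P[...,2]>.04)&(c['depth']>0)
print(rect(P,m),np.median(P[m],0))
E
```

```text
clock: 11.0
eef_pos: [0.5477, -0.3869, 0.0924]
tool_rot: [-180.0, 0.0, -179.4]
wrist_force: [0.0, 1.0, 0.3]
width: 0.0849
clock: 11.75
eef_pos: [0.5498, -0.3886, 0.3114]
tool_rot: [-179.5, 0.6, -179.4]
wrist_force: [1.5, 0.1, 0.2]
width: 0.0851
shift cm [-1.59 75.26  0.47] rotvec [-0.0101  0.0091 -0.2166] clock 11.75 F [1.5 0.1 0.2] w 0.0851 pos [ 0.5498 -0.3886  0.3114] rot [-179.48    0.58 -179.41]
(499, -520, 296, 130, 84.7, 7362) [ 0.45671153 -0.56630131  0.1022796 ]
```

View pics/w6.png

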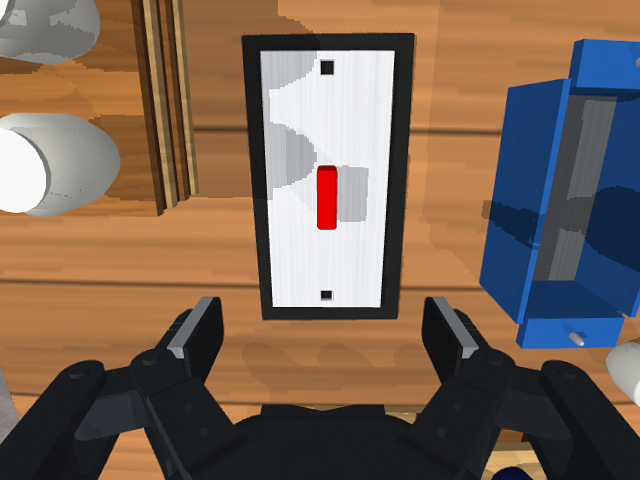

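```bash
python3 -m creep '[[[-0.05,2,0,0,0,0,-1],[-0.05,3.5,0,0,0,0,-1],[-0.05,3.5,0,0,0,0,-1],[-0.05,3.5,0,0,0,0,-1],[-0.05,3.5,0,0,0,0,-1],[-0.05,3.5,0,0,0,0,-1],[-0.05,3.5,0,0,0,0,-1],[-0.05,3.5,0,0,0,0,-1],[-0.05,3.5,0,0,0,0,-1],[-0.05,3.5,0,0,0,0,-1],[-0.05,3.5,0,0,0,0,-1],[-0.05,3.5,0,0,0,0,-1]]]'
python3 -m creep '[[[-0.05,3.5,0,0,0,0,-1],[-0.05,3.5,0,0,0,0,-1],[-0.05,3.5,0,0,0,0,-1],[-0.05,3.5,0,0,0,0,-1],[-0.05,3.5,0,0,0,0,-1],[-0.05,3.5,0,0,0,0,-1],[-0.05,3.5,0,0,0,0,-1],[-0.05,3.5,0,0,0,0,-1],[-0.05,3.5,0,0,0,0,-1],[-0.05,2,0,0,0,0,-1],[0,1,0,0,0,0,-1],[0,0,0,0,0,0,-1]]]'
python3 - <<'E'
from h import *
c=cap('wrist','w7.png');P=pts(c);im=c['image'].astype(int)
X,Y,Z=P[...,0],P[...,1],P[...,2];ok=c['depth']>0
near=ok&(abs(X-.558)<.13)&(abs(Y-.364)<.12)
for nm,a,b in [('handle',.105,.125),('head',.037,.047),('rest',.008,.016)]:
    m=near&(Z>a)&(Z<b)
    if nm=='rest': m&=(im[...,0]>150)
    print(nm,rect(P,m),np.median(Z[m]))
go(.558,.364,.3,193)
E
```

```text
clock: 12.8
eef_pos: [0.548, 0.02, 0.3007]
tool_rot: [180.0, -0.2, -179.4]
wrist_force: [0.4, 0.8, 0.6]
width: 0.0854
clock: 13.8
eef_pos: [0.5498, 0.3648, 0.3006]
tool_rot: [-179.9, -0.1, -179.3]
wrist_force: [-0.3, -0.6, 0.3]
width: 0.0856
handle (559, 364, 34, 24, 14.7, 1346) 0.11701144140859027
head (559, 365, 101, 41, 14.8, 2317) 0.04217401640176588
rest (558, 370, 150, 110, 6.9, 9918) 0.012244262216309865
shift cm [-0.79  0.07  0.08] rotvec [-0.0017 -0.0025 -0.2152] clock 13.85 F [-0.5 -0.9  0.2] w 0.0849 pos [0.5501 0.3633 0.3009] rot [-1.7989e+02 -1.3000e-01 -1.7933e+02]
```

View pics/w7.png

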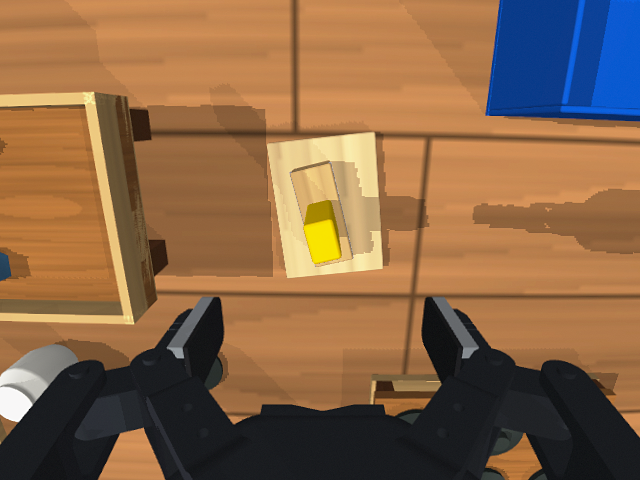

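```bash
python3 -m creep '[[[-0.85,0.1,0,0,0,0,-1],[0,0,0,0,0,-0.082,-1],[0,0,0,0,0,-0.082,-1],[0,0,0,0,0,-0.082,-1],[0,0,2,0,0,0,-1],[0,0,3,0,0,0,-1],[0,0,3,0,0,0,-1],[0,0,3,0,0,0,-1],[0,0,2,0,0,0,-1],[0,0,0,0,0,0,-1],[0,0,0,0,0,0,-1]]]'
python3 -c "
from h import *
go(.559,.3645,.156,194.8)"
```

```text
clock: 14.77
eef_pos: [0.5592, 0.3622, 0.1708]
tool_rot: [-179.9, -0.2, -165.4]
wrist_force: [-0.1, 0.2, 1.0]
width: 0.0856
shift cm [-0.04  0.23  1.48] rotvec [-0.0012 -0.0036 -0.0041] clock 14.77 F [-0.1  0.2  1. ] w 0.0856 pos [0.5592 0.3622 0.1708] rot [-179.93   -0.21 -165.44]
```

```bash
python3 -m creep '[[[0,0.15,0.8,0,0,-0.004,-1],[0,0,0.7,0,0,0,-1],[0,0,0,0,0,0,-1],[0,0,0,0,0,0,1],[0,0,0,0,0,0,1],[0,0,0,0,0,0,1],[0,0,0,0,0,0,1],[0,0,0,0,0,0,1],[0,0,0,0,0,0,1],[0,0,0,0,0,0,1],[0,0,0,0,0,0,1]]]'
python3 -c "
from h import *
go(.559,.3645,.156,194.8);cap('wrist','w8.png')"
```

```text
clock: 15.68
eef_pos: [0.5593, 0.3656, 0.1579]
tool_rot: [-180.0, 0.0, -165.1]
wrist_force: [-0.3, -1.4, 2.5]
width: 0.023
shift cm [ 0.06 -0.1   0.19] rotvec [-0.0004  0.0006  0.002 ] clock 15.68 F [-0.3 -1.4  2.5] w 0.023 pos [0.5593 0.3656 0.1579] rot [-1.7997e+02  4.0000e-02 -1.6508e+02]
```

View pics/w8.png

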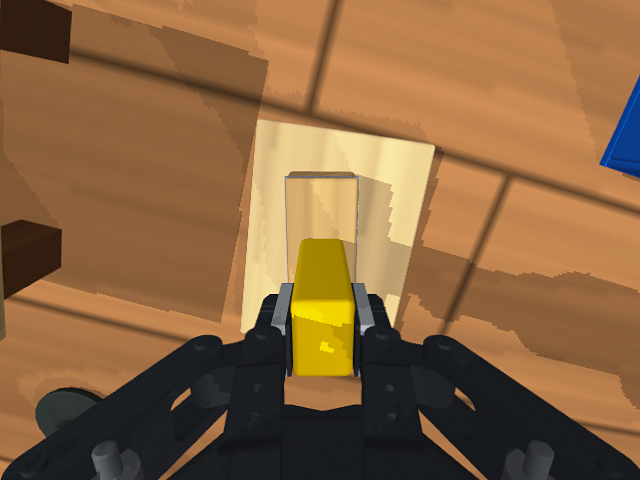

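```bash
python3 -m creep '[[[0,0,-0.5,0,0,0,1],[0,0,-1.5,0,0,0,1],[0,0,-2.5,0,0,0,1],[0,0,-3,0,0,0,1],[0,0,-3,0,0,0,1],[0,0,-2,0,0,0,1],[0,0,-1.7,0,0,0,1],[0,0,0,0,0,0.083,1],[0,0,0,0,0,0.083,1],[0,0,0,0,0,0.083,1],[0,0,0,0,0,0,1]]]'
python3 -c "
from h import *
go(.5737,.145,.3,180.6);cap('wrist','w9.png')"
```

```text
clock: 16.65
eef_pos: [0.5584, 0.3659, 0.2997]
tool_rot: [180.0, -0.0, -179.4]
wrist_force: [0.3, 0.1, -3.0]
width: 0.0234
shift cm [ -1.31 -22.1   -0.04] rotvec [ 0.0002 -0.0008 -0.0005] clock 16.65 F [ 0.3  0.1 -3. ] w 0.0234 pos [0.5584 0.3659 0.2997] rot [ 1.7999e+02 -5.0000e-02 -1.7943e+02]
```

View pics/w9.png

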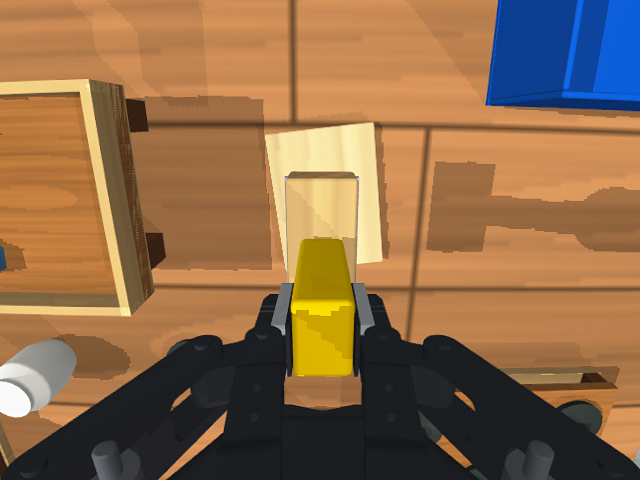

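```bash
python3 -m creep '[[[-0.11,-1.1,0,0,0,0,1],[-0.15,-2.5,0,0,0,0,1],[-0.15,-3,0,0,0,0,1],[-0.15,-3,0,0,0,0,1],[-0.15,-3,0,0,0,0,1],[-0.15,-3,0,0,0,0,1],[-0.15,-3,0,0,0,0,1],[-0.15,-2.5,0,0,0,0,1],[-0.15,-1,0,0,0,0,1],[0,0,0,0,0,0,1],[0,0,0,0,0,0,1]]]'
python3 -c "
from h import *
go(.5737,.145,.2375,180.6);cap('wrist','w10.png');cap('top','t10.png')"
```

```text
clock: 17.62
eef_pos: [0.5745, 0.1446, 0.2995]
tool_rot: [179.9, -0.0, -179.4]
wrist_force: [-0.2, 0.5, -3.7]
width: 0.0234
shift cm [0.08 0.04 6.2 ] rotvec [ 0.0011 -0.0002 -0.0001] clock 17.62 F [-0.2  0.5 -3.7] w 0.0234 pos [0.5745 0.1446 0.2995] rot [ 1.7994e+02 -1.0000e-02 -1.7941e+02]
```

View pics/w10.png

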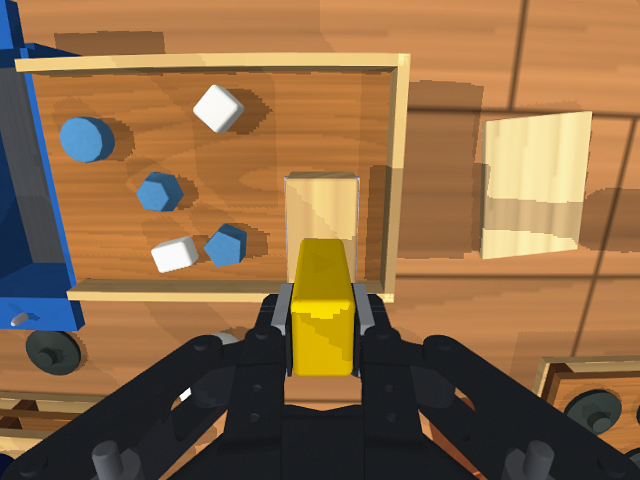

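View pics/t10.png

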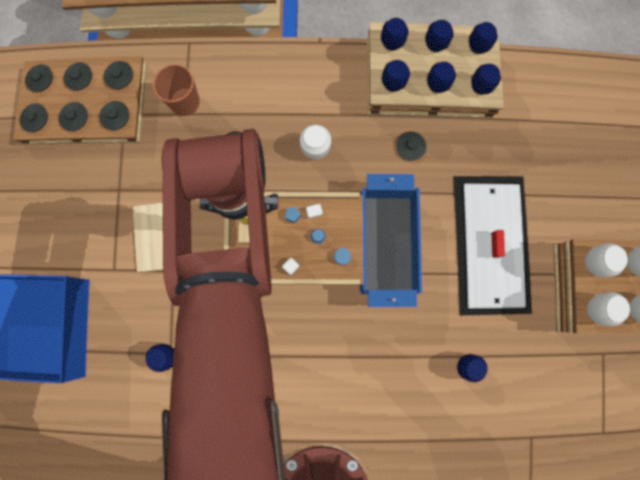

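```bash
python3 -m creep '[[[0,0,1.5,0,0,0,1],[0,0,1.5,0,0,0,1],[0,0,1.2,0,0,0,1],[0,0,1,0,0,0,1],[0,0,0.6,0,0,0,1],[0,0,0.3,0,0,0,1],[0,0,0,0,0,0,1],[0,0,0,0,0,0,1]]]'
python3 - <<'E'
from h import *
go(.5737,.145,.2375,180.6);c=cap('side','s11.png');P=pts(c);im=c['image']
m=(c['depth']>0)&(abs(P[...,1]-.05)<.12)&(abs(P[...,0]-.544)<.07)&(abs(P[...,2]-.09)<.008);print('deck z',np.median(P[m][:,2]))
E
```

```text
clock: 18.38
eef_pos: [0.5749, 0.1451, 0.2388]
tool_rot: [180.0, 0.0, -179.3]
wrist_force: [-1.0, -0.9, -3.3]
width: 0.0231
shift cm [ 0.12 -0.01  0.13] rotvec [0.0001 0.0007 0.0009] clock 18.38 F [-1.  -0.9 -3.3] w 0.0231 pos [0.5749 0.1451 0.2388] rot [ 1.7999e+02  4.0000e-02 -1.7935e+02]
deck z 0.09047399176626336
```

View pics/s11.png

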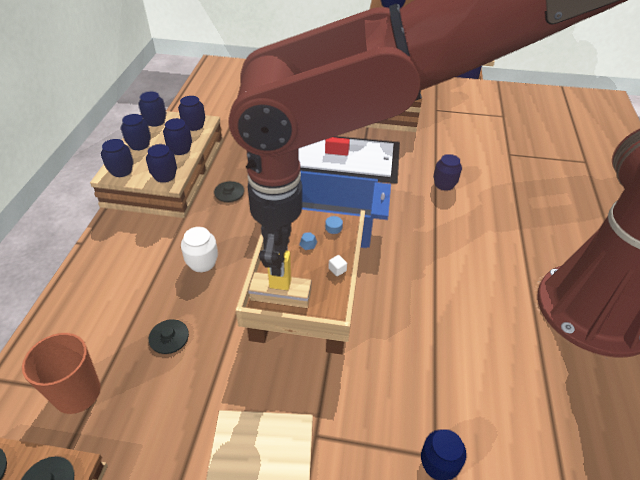

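```bash
python3 -m creep '[[[0.1,0,0.1,0,0,0,1],[0,-0.6,0,0,0,0,1],[0,-1.2,0,0,0,0,1],[0,-1.2,0,0,0,0,1],[0,-1.2,0,0,0,0,1],[0,-1.2,0,0,0,0,1],[0,-1.2,0,0,0,0,1],[0,-1.2,0,0,0,0,1],[0,-1.2,0,0,0,0,1],[0,-1.2,0,0,0,0,1],[0,-1.2,0,0,0,0,1],[0,0,0,0,0,0,1]]]'
python3 -c "
from h import *
go(.5755,-.0915,.2375,180.6);cap('wrist','w12.png');cap('side','s12.png')"
```

```text
clock: 19.43
eef_pos: [0.575, 0.0283, 0.2374]
tool_rot: [-179.9, 0.0, -179.5]
wrist_force: [0.2, 0.3, -3.9]
width: 0.0232
shift cm [ 6.000e-02 -1.198e+01  1.000e-02] rotvec [-0.0018  0.0001 -0.0012] clock 19.43 F [ 0.2  0.3 -3.9] w 0.0232 pos [0.575  0.0283 0.2374] rot [-179.89    0.   -179.47]
```

View pics/w12.png

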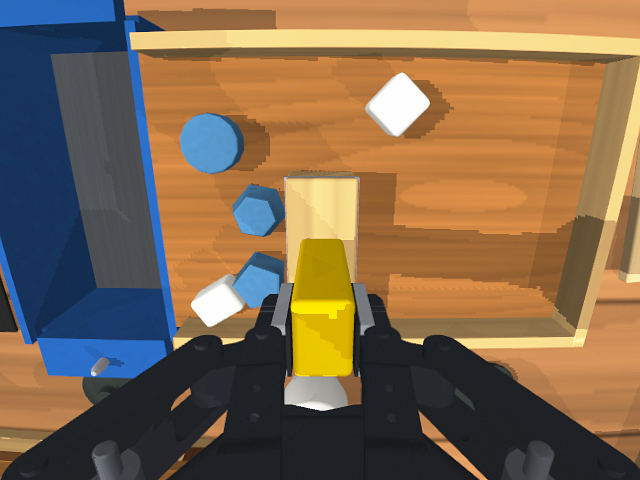

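View pics/s12.png

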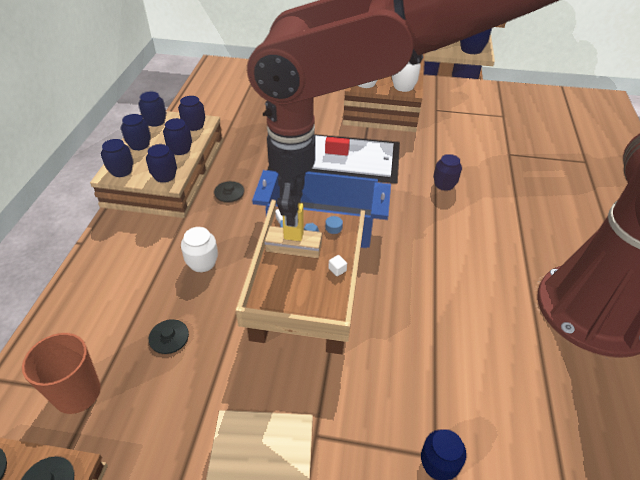

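```bash
python3 -m creep '[[[0,-0.6,0,0,0,0,1],[0,-1.2,0,0,0,0,1],[0,-1.2,0,0,0,0,1],[0,-1.2,0,0,0,0,1],[0,-1.2,0,0,0,0,1],[0,-1.2,0,0,0,0,1],[0,-1.2,0,0,0,0,1],[0,-1.2,0,0,0,0,1],[0,-1.2,0,0,0,0,1],[0,-1.2,0,0,0,0,1],[0,-0.6,0,0,0,0,1],[0,0,0,0,0,0,1]]]'
python3 -c "
from h import *
go(.5755,-.0915,.2375,180.6);cap('wrist','w13.png');cap('side','s13.png')"
```

```text
clock: 20.53
eef_pos: [0.5763, -0.0908, 0.2375]
tool_rot: [-180.0, 0.0, -179.5]
wrist_force: [0.5, -0.0, -3.2]
width: 0.0232
shift cm [ 0.08 -0.07 -0.  ] rotvec [-0.0007  0.0003 -0.001 ] clock 20.53 F [ 0.5 -0.  -3.2] w 0.0232 pos [ 0.5763 -0.0908  0.2375] rot [-1.7996e+02  2.0000e-02 -1.7946e+02]
```

View pics/w13.png

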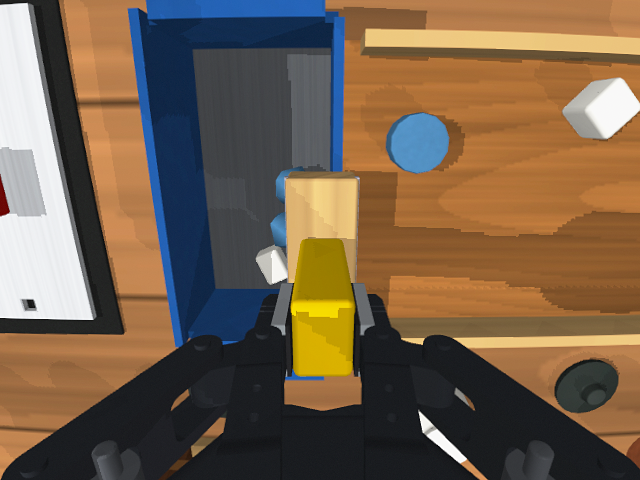

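View pics/s13.png

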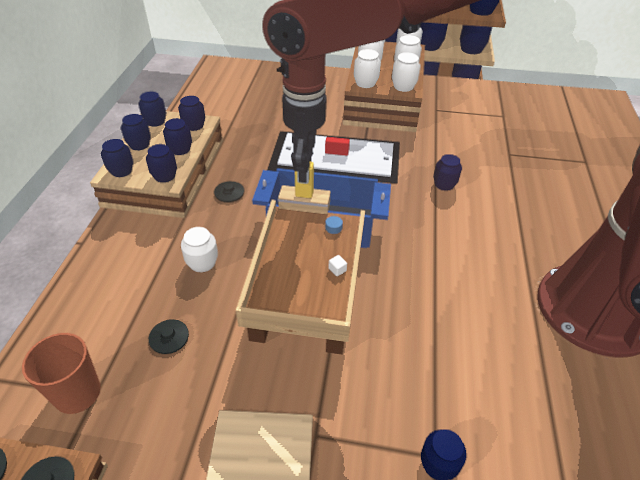

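```bash
python3 -m creep '[[[0,0,-1.5,0,0,0,1],[0,0,-2,0,0,0,1],[0,0,-1.5,0,0,0,1],[0,1.6,-0.2,0,0,0,1],[0.6,2.5,0,0,0,0,1],[1,3,0,0,0,0,1],[1,3.2,0,0,0,0,1],[1,3.2,0,0,0,0,1],[1,3,0,0,0,0,1],[1,3,0,0,0,0,1],[1,2.5,0,0,0,0,1],[0,1.6,0,0,0,0,1]]]'
python3 -m creep '[[[0,0,0,0,0,0,1],[0,0,0,0,0,0,1]]]'
python3 -c "
from h import *
go(.5107,.145,.2375,180.6);cap('wrist','w14.png')"
```

```text
clock: 21.63
eef_pos: [0.5049, 0.1494, 0.2891]
tool_rot: [179.9, -0.1, -179.2]
wrist_force: [-1.3, -1.1, -2.8]
width: 0.0231
clock: 21.8
eef_pos: [0.5071, 0.1474, 0.2895]
tool_rot: [-180.0, 0.0, -179.2]
wrist_force: [0.7, -1.3, -2.6]
width: 0.0236
shift cm [-0.36 -0.25  5.2 ] rotvec [-0.0004  0.0002  0.004 ] clock 21.8 F [ 0.7 -1.3 -2.6] w 0.0236 pos [0.5071 0.1474 0.2895] rot [-1.7998e+02  1.0000e-02 -1.7917e+02]
```

View pics/w14.png

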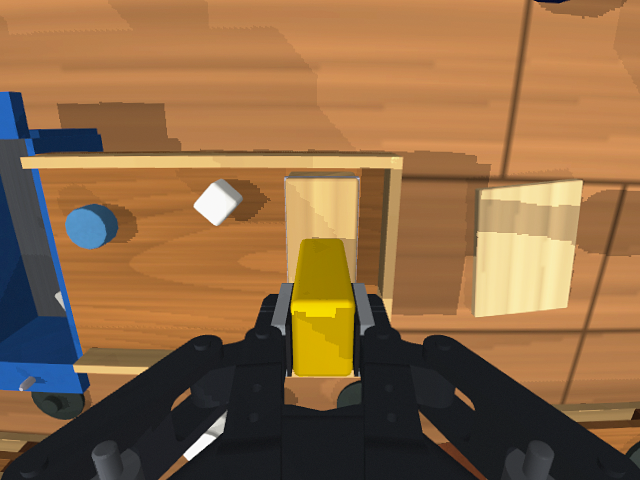

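```bash
python3 -m creep '[[[-0.35,-0.2,0.5,0,0,0.003,1],[0,0,1.4,0,0,0,1],[0,0,1.4,0,0,0,1],[0,0,1,0,0,0,1],[0,0,0.6,0,0,0,1],[0,0,0.2,0,0,0,1],[0,0,0,0,0,0,1],[0,0,0,0,0,0,1]]]'
python3 -c "
from h import *
go(.5107,.145,.2375,180.6);cap('side','s15.png')"
```

```text
clock: 22.52
eef_pos: [0.5116, 0.144, 0.2389]
tool_rot: [180.0, 0.1, -179.6]
wrist_force: [0.6, 0.3, -3.1]
width: 0.0227
shift cm [0.09 0.1  0.14] rotvec [ 0.0001  0.0009 -0.0027] clock 22.52 F [ 0.6  0.3 -3.1] w 0.0227 pos [0.5116 0.144  0.2389] rot [ 1.8000e+02  5.0000e-02 -1.7955e+02]
```

View pics/s15.png

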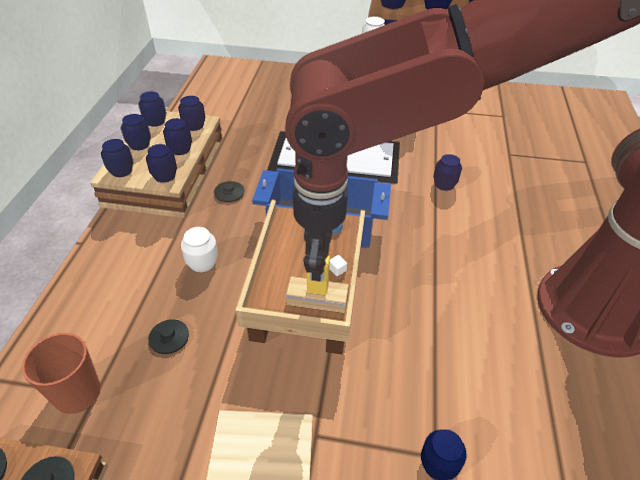

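```bash
python3 -m creep '[[[0.05,0,0.1,0,0,0,1],[0,-0.6,0,0,0,0,1],[0,-1.2,0,0,0,0,1],[0,-1.2,0,0,0,0,1],[0,-1.2,0,0,0,0,1],[0,-1.2,0,0,0,0,1],[0,-1.2,0,0,0,0,1],[0,-1.2,0,0,0,0,1],[0,-1.2,0,0,0,0,1],[0,-1.2,0,0,0,0,1],[0,-1.2,0,0,0,0,1],[0,0,0,0,0,0,1]]]'
python3 -c "
from h import *
go(.513,-.0915,.2375,180.6);cap('wrist','w16.png')"
```

```text
clock: 23.57
eef_pos: [0.5116, 0.0278, 0.2374]
tool_rot: [-179.9, 0.0, -179.6]
wrist_force: [0.4, -0.5, -3.2]
width: 0.0236
shift cm [-6.000e-02 -1.193e+01  1.000e-02] rotvec [-0.0015  0.0001 -0.0041] clock 23.57 F [ 0.4 -0.5 -3.2] w 0.0236 pos [0.5116 0.0278 0.2374] rot [-1.7991e+02  1.0000e-02 -1.7964e+02]
```

View pics/w16.png

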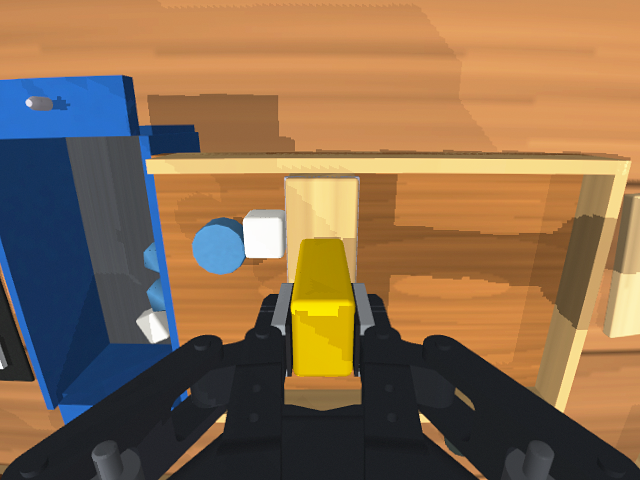

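```bash
python3 -m creep '[[[-0.05,-0.6,0,0,0,-0.004,1],[0,-1.2,0,0,0,0,1],[0,-1.2,0,0,0,0,1],[0,-1.2,0,0,0,0,1],[0,-1.2,0,0,0,0,1],[0,-1.2,0,0,0,0,1],[0,-1.2,0,0,0,0,1],[0,-1.2,0,0,0,0,1],[0,-1.2,0,0,0,0,1],[0,-1.2,0,0,0,0,1],[0,-0.6,0,0,0,0,1],[0,0,0,0,0,0,1]]]'
python3 -m creep '[[[0,0,0,0,0,0,1],[0,0,-1.5,0,0,0,1],[0,0,-2,0,0,0,1],[0,0,-2,0,0,0,1],[0,0,-1,0,0,0,1],[0,0,0,0,0,0,1]]]'
python3 -c "
from h import *
go(.56,.37,.3,194.9);cap('wrist','w17.png');cap('side','s17.png');cap('top','t17.png')"
```

```text
clock: 24.62
eef_pos: [0.5136, -0.0914, 0.2375]
tool_rot: [-180.0, 0.0, -179.4]
wrist_force: [0.5, 0.6, -3.9]
width: 0.0231
clock: 25.12
eef_pos: [0.5151, -0.0897, 0.3057]
tool_rot: [-179.9, 0.4, -179.3]
wrist_force: [0.4, -0.3, -3.0]
width: 0.0228
shift cm [-5.08 45.91  0.52] rotvec [-0.0026  0.0061 -0.247 ] clock 25.12 F [ 0.4 -0.3 -3. ] w 0.0228 pos [ 0.5151 -0.0897  0.3057] rot [-179.9     0.36 -179.25]
```

View pics/w17.png

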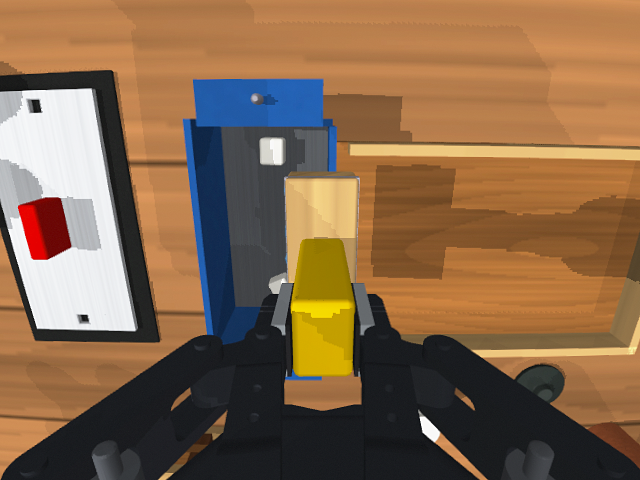

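View pics/s17.png

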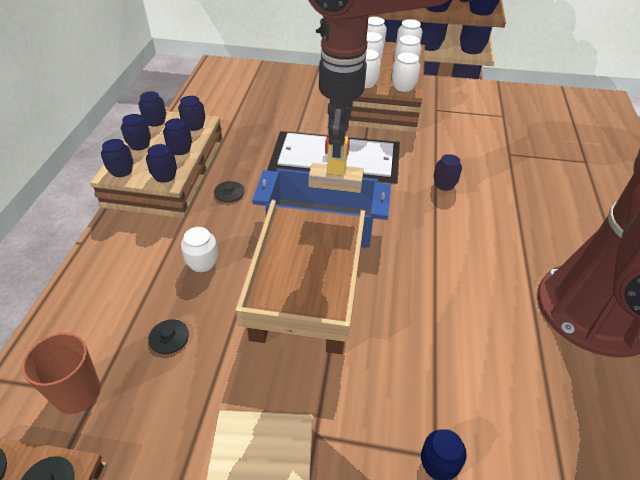

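View pics/t17.png

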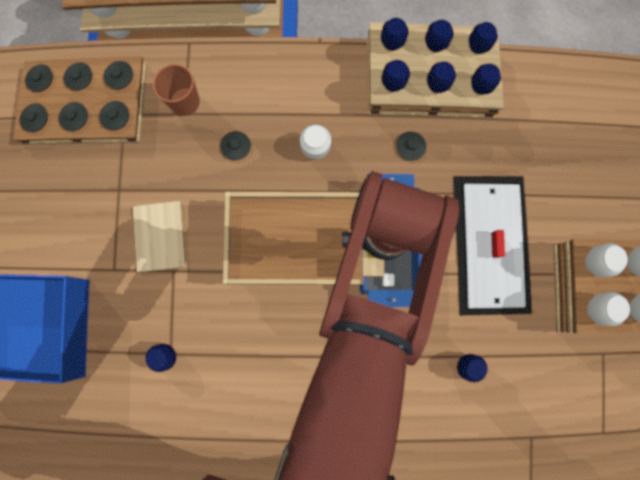

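```bash
python3 -m creep '[[[-0.1,1.5,0,0,0,0,1],[-0.3,2.5,0,0,0,0,1],[-0.4,3.5,0,0,0,0,1],[-0.4,3.5,0,0,0,0,1],[-0.4,3.5,0,0,0,0,1],[-0.4,3.5,0,0,0,0,1],[-0.4,3.5,0,0,0,0,1],[-0.4,3.5,0,0,0,0,1],[-0.4,3.5,0,0,0,0,1],[-0.4,3.5,0,0,0,0,1],[-0.4,3.5,0,0,0,0,1],[-0.3,3.5,0,0,0,0,1]]]'
python3 -m creep '[[[-0.3,3,0,0,0,0,1],[-0.2,2,0,0,0,0,1],[0,1,0,0,0,0,1],[0,0,0,0,0,-0.066,1],[0,0,0,0,0,-0.066,1],[0,0,0,0,0,0,1],[0,0,0,0,0,0,1]]]'
python3 -c "
from h import *
go(.559,.369,.1585,187);cap('wrist','w18.png')"
```

```text
clock: 26.27
eef_pos: [0.5507, 0.3023, 0.2998]
tool_rot: [-179.9, -0.2, -179.3]
wrist_force: [1.6, -0.1, -3.4]
width: 0.023
clock: 26.85
eef_pos: [0.5554, 0.36, 0.3008]
tool_rot: [-179.9, -0.2, -171.9]
wrist_force: [0.2, -0.2, -3.1]
width: 0.0232
shift cm [-0.52  0.86 14.23] rotvec [-0.0013 -0.0027  0.0199] clock 26.85 F [ 0.2 -0.2 -3.1] w 0.0232 pos [0.5554 0.36   0.3008] rot [-1.7993e+02 -1.5000e-01 -1.7186e+02]
```

View pics/w18.png

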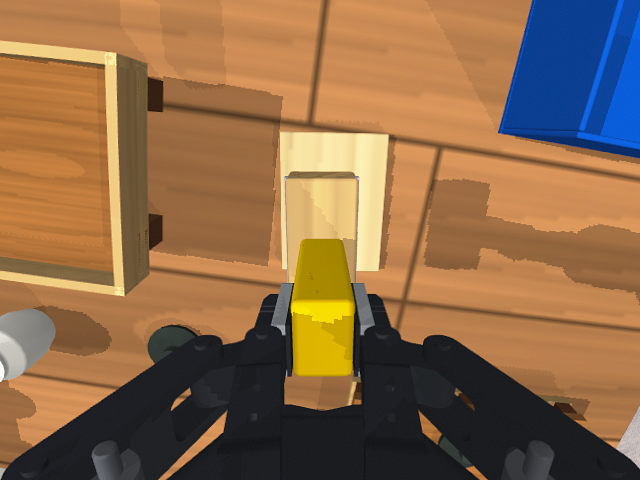

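```bash
python3 -m creep '[[[-0.4,0.7,0,0,0,0,1],[0,0,2.5,0,0,0,1],[0,0,3,0,0,0,1],[0,0,3,0,0,0,1],[0,0,2,0,0,0,1],[0,0,1.5,0,0,0,1],[0,0,0.8,0,0,0,1],[0,0,0,0,0,0,1],[0,0,0,0,0,0,1]]]'
python3 -c "
from h import *
go(.559,.369,.1585,187);cap('wrist','w19.png')"
```

```text
clock: 27.65
eef_pos: [0.5595, 0.3686, 0.1751]
tool_rot: [180.0, 0.1, -171.8]
wrist_force: [1.1, -0.6, -2.5]
width: 0.0231
shift cm [0.05 0.05 1.66] rotvec [0.0004 0.001  0.0217] clock 27.65 F [ 1.1 -0.6 -2.5] w 0.0231 pos [0.5595 0.3686 0.1751] rot [ 1.7998e+02  6.0000e-02 -1.7176e+02]
```

View pics/w19.png

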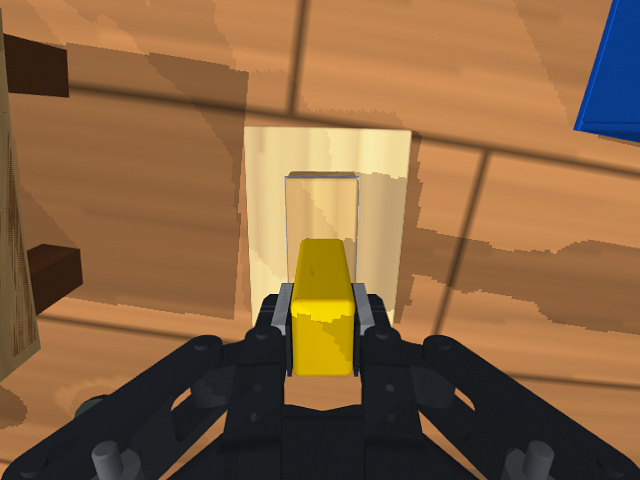

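```bash
python3 -m creep '[[[0,0,0.7,0,0,0,1],[0,0,0.5,0,0,0,1],[0,0,0.3,0,0,0,1],[0,0,0.1,0,0,0,1],[0,0,0.05,0,0,0,1],[0,0,0,0,0,0,1],[0,0,0,0,0,0,1]]]'
python3 -c "
from h import *
go(.559,.369,.1582,187)"
```

```text
clock: 28.28
eef_pos: [0.559, 0.3684, 0.158]
tool_rot: [180.0, 0.0, -171.7]
wrist_force: [0.4, -0.3, -2.9]
width: 0.023
shift cm [-0.01  0.06 -0.02] rotvec [0.0002 0.0004 0.022 ] clock 28.28 F [ 0.4 -0.3 -2.9] w 0.023 pos [0.559  0.3684 0.158 ] rot [ 1.7999e+02  2.0000e-02 -1.7174e+02]
```

```bash
python3 -m creep '[[[0,0,0.06,0,0,0,1],[0,0,0,0,0,0,1],[0,0,0,0,0,0,-1],[0,0,0,0,0,0,-1],[0,0,0,0,0,0,-1],[0,0,0,0,0,0,-1],[0,0,0,0,0,0,-1],[0,0,0,0,0,0,-1]]]'
python3 -m creep '[[[0,0,-1,0,0,0,-1],[0,0,-2,0,0,0,-1],[0,0,-3,0,0,0,-1],[0,0,-3,0,0,0,-1],[0,0,-3,0,0,0,-1],[0,0,-3,0,0,0,-1],[0,0,0,0,0,0.067,-1],[0,0,0,0,0,0.067,-1],[0,0,0,0,0,0,-1]]]'
python3 - <<'E'
from h import *
go(.5475,-.387,.31,180.6)
c=cap('wrist','w20.png');P=pts(c)
X,Y,Z=P[...,0],P[...,1],P[...,2]
near=(c['depth']>0)&(abs(X-.558)<.13)&(abs(Y-.364)<.12)
for nm,a,b in [('handle',.105,.125),('head',.037,.047)]:
    m=near&(Z>a)&(Z<b); print(nm,rect(P,m),np.median(Z[m]))
E
```

```text
clock: 28.95
eef_pos: [0.559, 0.3684, 0.1575]
tool_rot: [180.0, 0.0, -171.7]
wrist_force: [-0.3, -0.7, 0.7]
width: 0.0852
clock: 29.7
eef_pos: [0.5593, 0.3685, 0.3096]
tool_rot: [179.9, 0.2, -179.5]
wrist_force: [-0.1, 0.1, -0.0]
width: 0.0859
shift cm [  1.87 -75.54  -0.15] rotvec [ 0.0014  0.0028 -0.0013] clock 29.7 F [-0.1  0.1 -0. ] w 0.0859 pos [0.5593 0.3685 0.3096] rot [ 1.7992e+02  1.6000e-01 -1.7947e+02]
handle (559, 368, 34, 24, 8.1, 1285) 0.11696149233657965
head (559, 368, 101, 41, 8.1, 2386) 0.04215833064437263
```

View pics/w20.png

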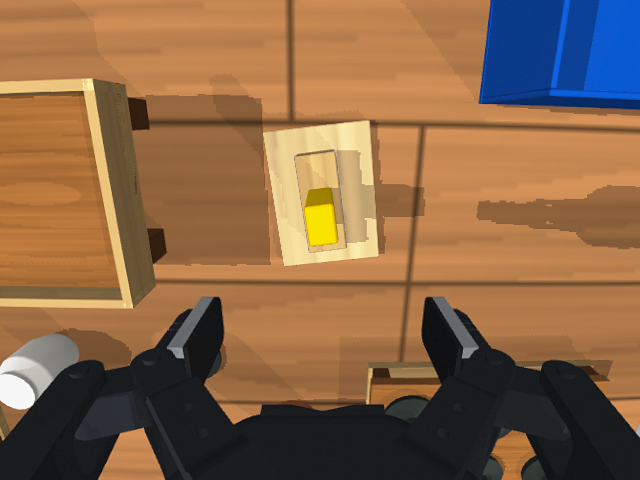

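```bash
python3 -m creep '[[[0.05,-2,0,0,0,0,-1],[0.07,-3.5,0,0,0,0,-1],[0.07,-3.5,0,0,0,0,-1],[0.07,-3.5,0,0,0,0,-1],[0.07,-3.5,0,0,0,0,-1],[0.07,-3.5,0,0,0,0,-1],[0.07,-3.5,0,0,0,0,-1],[0.07,-3.5,0,0,0,0,-1],[0.07,-3.5,0,0,0,0,-1],[0.07,-3.5,0,0,0,0,-1],[0.07,-3.5,0,0,0,0,-1],[0.07,-3.5,0,0,0,0,-1]]]'
python3 -m creep '[[[0.07,-3.5,0,0,0,0,-1],[0.07,-3,0,0,0,0,-1],[0.07,-2,0,0,0,0,-1],[0.07,-1,0,0,0,0,-1],[0,0,0,0,0,0,-1]]]'
python3 - <<'E'
from h import *
go(.5475,-.387,.31,180.6)
c=cap('wrist','w21.png');cap('side','s21.png')
P=pts(c);X,Y,Z=P[...,0],P[...,1],P[...,2]
m=(c['depth']>0)&(Z>.093)&(Z<.108)&(abs(abs(X-.546)-.125)<.03)&(abs(Y+.14)<.03)
k,l,st,ce=cv2.connectedComponentsWithStats(m.astype(np.uint8))
for i in range(1,k):
    if st[i,4]>4: print(np.round(P[l==i].mean(0),4),st[i,4],np.round(ce[i]))
E
```

```text
clock: 30.75
eef_pos: [0.5542, -0.0383, 0.3069]
tool_rot: [180.0, -0.0, -179.3]
wrist_force: [0.4, -0.3, -0.1]
width: 0.0851
clock: 31.17
eef_pos: [0.5526, -0.1335, 0.3069]
tool_rot: [-180.0, -0.1, -179.5]
wrist_force: [-0.0, 0.4, 0.5]
width: 0.0853
shift cm [  0.72 -25.34  -0.31] rotvec [-0.     -0.0009 -0.0021] clock 31.17 F [-0.   0.4  0.5] w 0.0853 pos [ 0.5526 -0.1335  0.3069] rot [-1.8000e+02 -5.0000e-02 -1.7952e+02]
[ 0.4219 -0.1411  0.1016] 117 [314.  48.]
[ 0.6689 -0.139   0.0999] 75 [316. 342.]
```

View pics/w21.png

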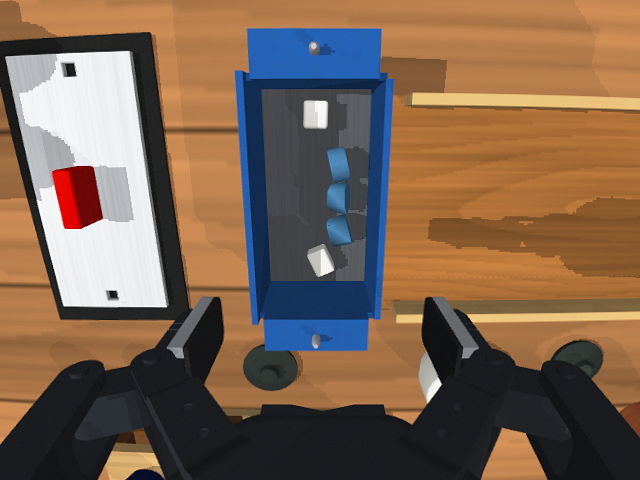

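View pics/s21.png

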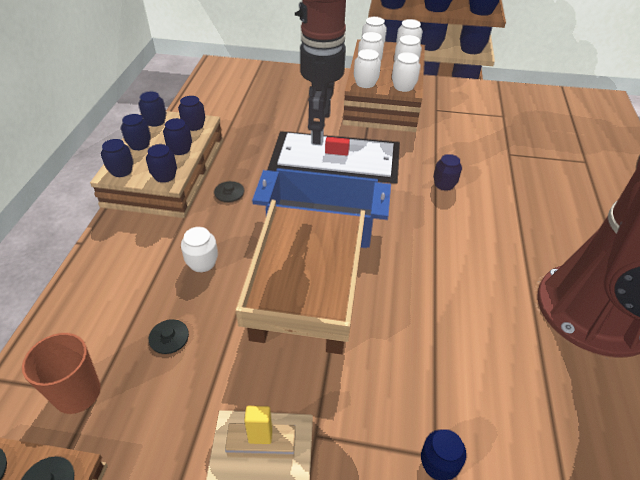

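```bash
python3 -m creep '[[[0.05,-2,0,0,0,0,-1],[0.07,-3.5,0,0,0,0,-1],[0.07,-3.5,0,0,0,0,-1],[0.07,-3.5,0,0,0,0,-1],[0.07,-3.5,0,0,0,0,-1],[0.07,-3.5,0,0,0,0,-1],[0.07,-3,0,0,0,0,-1],[0.07,-2,0,0,0,0,-1],[0,-0.8,0,0,0,0,-1],[0,0,0,0,0,0,-1]]]'
python3 - <<'E'
from h import *
go(.5477,-.387,.15,180.6)
c=cap('wrist','w22.png');P=pts(c);im=c['image'].astype(int)
m=(im[...,0]>im[...,1]+60)&(im[...,0]>im[...,2]+60)&(P[...,2]>.04)&(P[...,2]<.06)&(c['depth']>0)&(abs(P[...,1]+.387)<.03)&(abs(P[...,0]-.547)<.05)
print(rect(P,m),np.median(P[m],0))
E
```

```text
clock: 32.1
eef_pos: [0.5506, -0.3849, 0.3069]
tool_rot: [180.0, -0.0, -179.4]
wrist_force: [-0.7, -0.0, 0.2]
width: 0.0852
shift cm [ 0.29 -0.22 15.69] rotvec [ 0.0006 -0.0002 -0.0003] clock 32.1 F [-0.7 -0.   0.2] w 0.0852 pos [ 0.5506 -0.3849  0.3069] rot [ 1.7996e+02 -1.0000e-02 -1.7942e+02]
(546, -387, 60, 20, 1.0, 1251) [ 0.54398488 -0.38720418  0.05005843]
```

View pics/w22.png

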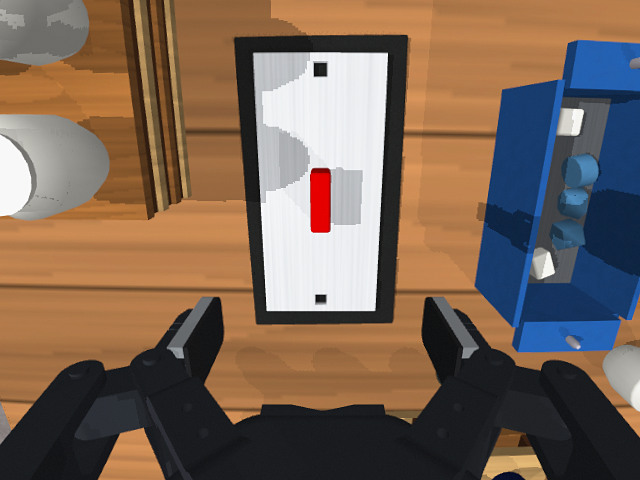

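Cover undisturbed; handle at (320,200), centre about (0.546,-0.387). Descending 21.4 cm to the earlier grasp pose.

```bash
python3 -m creep '[[[0.29,-0.2,1,0,0,0,-1],[0,0,3,0,0,0,-1],[0,0,3,0,0,0,-1],[0,0,3,0,0,0,-1],[0,0,3,0,0,0,-1],[0,0,3,0,0,0,-1],[0,0,2,0,0,0,-1],[0,0,1,0,0,0,-1],[0,0,0,0,0,0,-1],[0,0,0,0,0,0,-1]]]'
python3 -c "
from h import *
go(.5477,-.387,.0928,180.6)"
```

```text
clock: 32.98
eef_pos: [0.5475, -0.3857, 0.1172]
tool_rot: [180.0, -0.0, -179.3]
wrist_force: [-0.2, -0.1, 0.4]
width: 0.0856
shift cm [-0.02 -0.13  2.44] rotvec [ 0.0006 -0.0005  0.001 ] clock 32.98 F [-0.2 -0.1  0.4] w 0.0856 pos [ 0.5475 -0.3857  0.1172] rot [ 1.7996e+02 -3.0000e-02 -1.7934e+02]
```

```bash
python3 -m creep '[[[0,-0.1,1,0,0,0,-1],[0,0,1,0,0,0,-1],[0,0,0.4,0,0,0,-1],[0,0,0,0,0,0,-1],[0,0,0,0,0,0,1],[0,0,0,0,0,0,1],[0,0,0,0,0,0,1],[0,0,0,0,0,0,1],[0,0,0,0,0,0,1],[0,0,0,0,0,0,1],[0,0,0,0,0,0,1],[0,0,0,0,0,0,1]]]'
python3 -c "
from h import *
go(.5477,-.387,.0928,180.6)"
python3 -m creep '[[[0,0,-0.5,0,0,0,1],[0,0,-1,0,0,0,1],[0,0,-2,0,0,0,1],[0,0,-2.5,0,0,0,1],[0,0,-3,0,0,0,1],[0,0,-3,0,0,0,1],[0,0,-2,0,0,0,1],[0,0,-0.5,0,0,0,1],[0,0,0,0,0,0,1]]]'
python3 -c "
from h import *
go(.547,-.140,.235,180.6);cap('wrist','w23.png')"
```

```text
clock: 33.98
eef_pos: [0.5477, -0.3881, 0.0939]
tool_rot: [-180.0, 0.0, -179.4]
wrist_force: [-1.1, -0.2, 3.3]
width: 0.0195
shift cm [-0.01  0.11  0.11] rotvec [-0.0005  0.0008 -0.0003] clock 33.98 F [-1.1 -0.2  3.3] w 0.0195 pos [ 0.5477 -0.3881  0.0939] rot [-1.7997e+02  4.0000e-02 -1.7942e+02]
clock: 34.73
eef_pos: [0.548, -0.3885, 0.2408]
tool_rot: [-179.8, 0.2, -179.4]
wrist_force: [0.3, -0.5, -4.0]
width: 0.0193
shift cm [-0.15 24.85  0.5 ] rotvec [-0.0029  0.0032 -0.0002] clock 34.73 F [ 0.3 -0.5 -4. ] w 0.0193 pos [ 0.548  -0.3885  0.2408] rot [-179.83    0.18 -179.41]
```

View pics/w23.png

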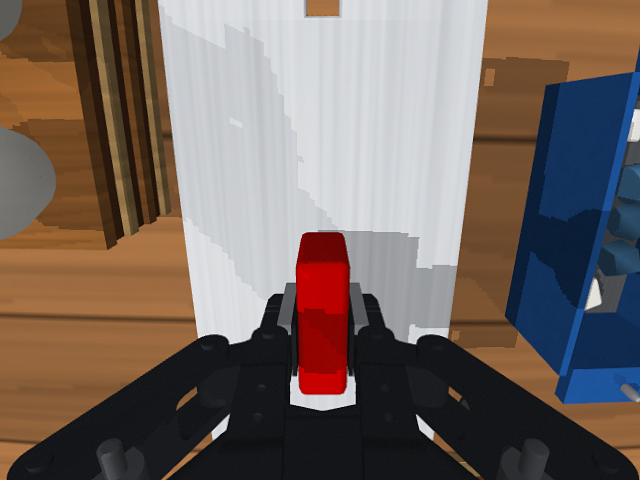

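```bash
python3 -m creep '[[[0,1,0,0,0,0,1],[0,2,0,0,0,0,1],[0,3,0,0,0,0,1],[0,3,0,0,0,0,1],[0,3,0,0,0,0,1],[0,3,0,0,0,0,1],[0,3,0,0,0,0,1],[0,3,0,0,0,0,1],[0,2,0,0,0,0,1],[0,1.2,0,0,0,0,1],[0,0.5,0,0,0,0,1],[0,0,0,0,0,0,1]]]'
python3 -m creep '[[[0,0,0,0,0,0,1],[0,0,0,0,0,0,1]]]'
python3 -c "
from h import *
go(.5472,-.1403,.2,180.6);cap('wrist','w24.png')"
```

```text
clock: 35.78
eef_pos: [0.5439, -0.1396, 0.2367]
tool_rot: [179.9, -0.2, -179.3]
wrist_force: [0.1, -0.5, -5.2]
width: 0.0189
clock: 35.95
eef_pos: [0.5448, -0.142, 0.2381]
tool_rot: [-180.0, -0.0, -179.5]
wrist_force: [-0.6, -0.2, -4.1]
width: 0.0192
shift cm [-0.24  0.17  3.81] rotvec [-0.0007 -0.0002 -0.0014] clock 35.95 F [-0.6 -0.2 -4.1] w 0.0192 pos [ 0.5448 -0.142   0.2381] rot [-1.7996e+02 -1.0000e-02 -1.7948e+02]
```

View pics/w24.png

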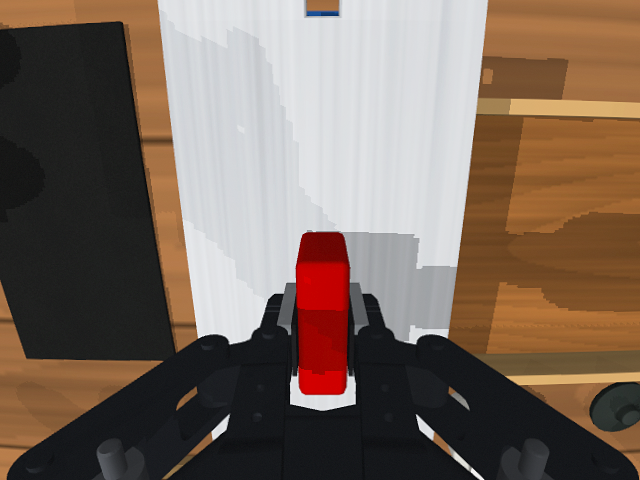

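```bash
python3 -m creep '[[[-0.24,0.17,0,0,0,0,1],[0,0,1,0,0,0,1],[0,0,1,0,0,0,1],[0,0,1,0,0,0,1],[0,0,0.7,0,0,0,1],[0,0,0,0,0,0,1],[0,0,0,0,0,0,1],[0,0,0,0,0,0,1]]]'
python3 -c "
from h import *
go(.5472,-.1403,.180,180.6);cap('wrist','w25.png');cap('side','s25.png')"
```

```text
clock: 36.67
eef_pos: [0.5473, -0.1392, 0.2013]
tool_rot: [-180.0, 0.0, -179.4]
wrist_force: [-0.2, 0.3, -3.7]
width: 0.019
shift cm [ 0.02 -0.11  2.13] rotvec [-0.0001  0.0002 -0.0002] clock 36.67 F [-0.2  0.3 -3.7] w 0.019 pos [ 0.5473 -0.1392  0.2013] rot [-1.8000e+02  1.0000e-02 -1.7941e+02]
```

View pics/w25.png

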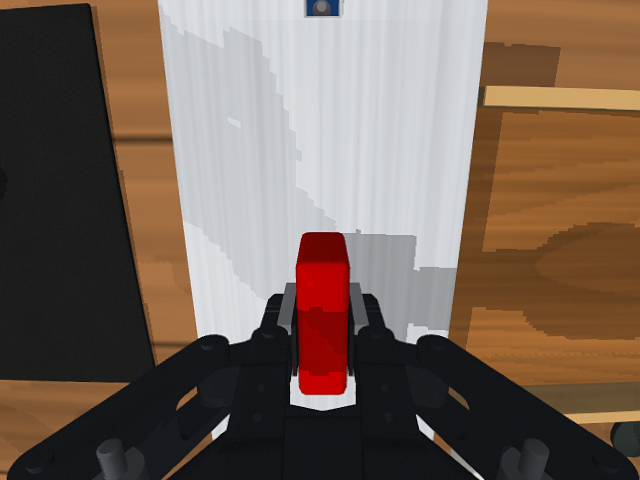

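View pics/s25.png

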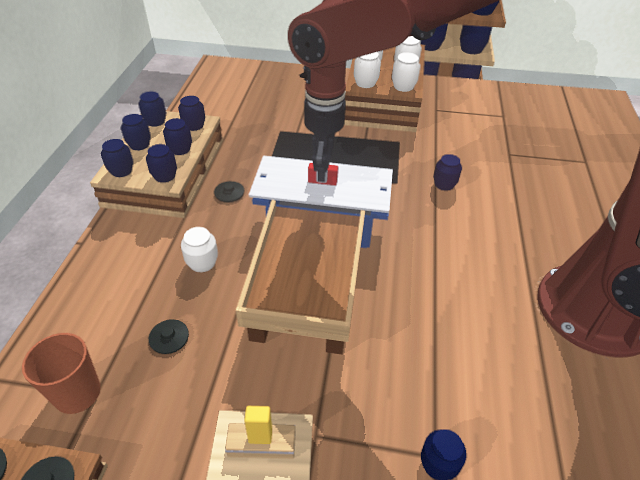

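Pin is visible centred in the hole (320,6). Lowering with a 1 mm y correction.

```bash
python3 -m creep '[[[0,-0.1,0.4,0,0,0,1],[0,0,0.5,0,0,0,1],[0,0,0.4,0,0,0,1],[0,0,0.4,0,0,0,1],[0,0,0.3,0,0,0,1],[0,0,0.1,0,0,0,1],[0,0,0,0,0,0,1],[0,0,0,0,0,0,1]]]'
python3 -c "
from h import *
go(.5472,-.1403,.180,180.6);cap('wrist','w26.png')"
```

```text
clock: 37.43
eef_pos: [0.5472, -0.1401, 0.1802]
tool_rot: [-180.0, 0.0, -179.4]
wrist_force: [-0.2, 0.3, -4.8]
width: 0.0193
shift cm [ 0.   -0.02  0.02] rotvec [-0.      0.     -0.0002] clock 37.43 F [-0.2  0.3 -4.8] w 0.0193 pos [ 0.5472 -0.1401  0.1802] rot [-180.      0.   -179.41]
```

View pics/w26.png

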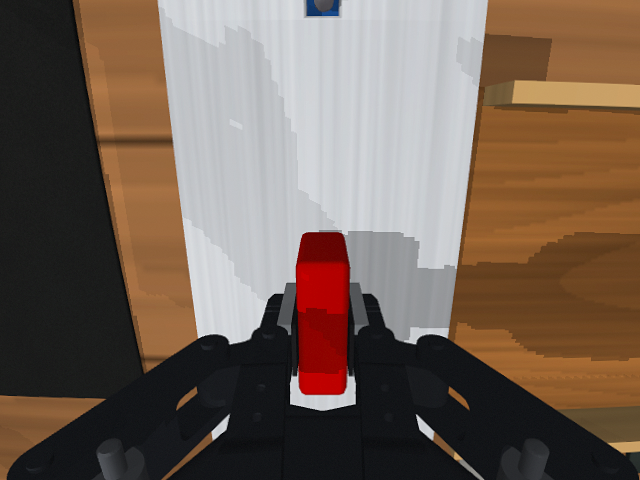

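```bash
python3 -m creep '[[[0,0,0.1,0,0,0,1],[0,0,0.05,0,0,0,1],[0,0,0,0,0,0,1],[0,0,0,0,0,0,-1],[0,0,0,0,0,0,-1],[0,0,0,0,0,0,-1],[0,0,0,0,0,0,-1],[0,0,0,0,0,0,-1],[0,0,0,0,0,0,-1],[0,0,0,0,0,0,-1]]]'
python3 -m creep '[[[0,0,-1,0,0,0,-1],[0,0,-2,0,0,0,-1],[0,0,-3,0,0,0,-1],[0,0,-3,0,0,0,-1],[0,0,-3,0,0,0,-1],[0,0,-2,0,0,0,-1],[0,0,0,0,0,0,-1],[0,0,0,0,0,0,-1]]]'
python3 - <<'E'
from h import *
go(.5472,-.1403,.180,180.6);c=cap('wrist','w27.png');
for n,c in [('wrist',c),('side',cap('side','s27.png'))]:
    P=pts(c);X,Y,Z=P[...,0],P[...,1],P[...,2]; im=c['image'].astype(int); r,g,b=im[...,0],im[...,1],im[...,2]
    m=(c['depth']>0)&(abs(Z-.096)<.012)&(abs(Y+.14)<.08)&(abs(X-.545)<.145)&(im.min(-1)>120)
    m=cv2.erode(m.astype(np.uint8),np.ones((5,5)))>0
    A=np.c_[X[m]-.545,Y[m]+.14,np.ones(m.sum())];co=np.linalg.lstsq(A,Z[m],rcond=None)[0]
    print(n,rect(P,m),'plane',np.round(co,4))
    m=(c['depth']>0)&(r>g+60)&(r>b+60)&(Z>.12)&(Z<.15)&(abs(Y+.14)<.05)&(abs(X-.545)<.06); print('handle top',np.percentile(Z[m],80))
E
```

```text
clock: 38.32
eef_pos: [0.5473, -0.1402, 0.1788]
tool_rot: [-180.0, 0.0, -179.4]
wrist_force: [-0.6, -0.7, 0.3]
width: 0.0852
clock: 38.98
eef_pos: [0.548, -0.1405, 0.3213]
tool_rot: [-179.9, 0.2, -179.4]
wrist_force: [-0.2, 0.6, 0.2]
width: 0.0855
shift cm [ 0.14  0.04 14.13] rotvec [-0.0018  0.0043 -0.0002] clock 38.98 F [-0.2  0.6  0.2] w 0.0855 pos [ 0.548  -0.1405  0.3213] rot [-179.9     0.24 -179.41]
wrist (546, -140, 276, 127, 0.7, 37762) plane [-0.0016  0.      0.0963]
handle top 0.13669837485642639
side (545, -136, 271, 126, 0.9, 3525) plane [-0.0028  0.0022  0.0963]
handle top 0.13636423783925736
```

View pics/w27.png

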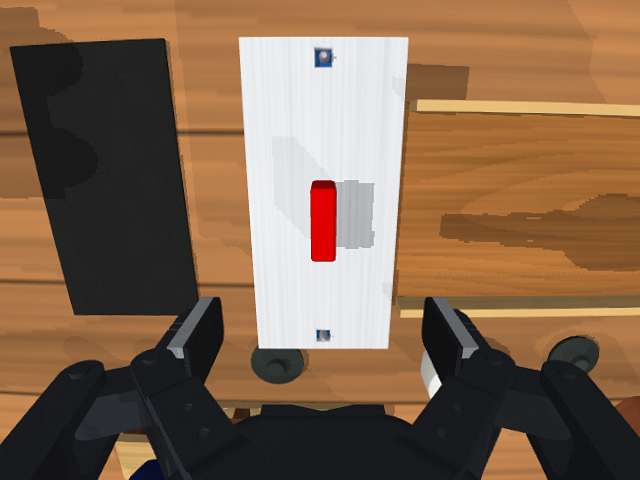

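View pics/s27.png

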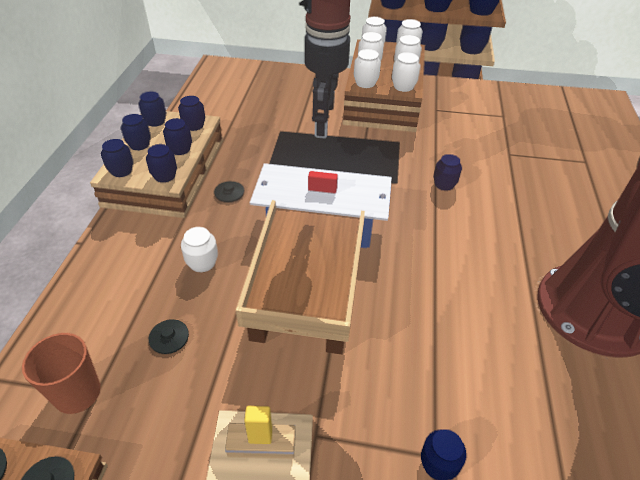

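```bash
python3 -c "
from plant import ctrl
print(ctrl.sign_off(), ctrl.sense()['clock'])"
```

```text
the job is handed in; nothing more can be done
the job is handed in; nothing more can be done
```

The job is done and handed in, about 39 s into the 192 s limit. I laid the cover flat on the mat and swept the deck with the push block in two passes. Then I stood the block back on its rest and put the cover back on the bin.

- **Pieces:** Five were there at the start. The last look before covering showed all five in the bin and the deck clear. They were moved only with the push block.
- **Cover:** Both pins show in their holes. The plate is level, with its top at z 0.0963 m against 0.0966 m at the start.
- **Push block:** It stands upright at the middle of the rest. It is turned about 7 degrees from its starting angle and a few millimetres from its starting spot.
- **Bystanders:** The jars and lids visible in the last pictures look undisturbed; I did not measure them.

No check failed. The last side-camera fit put the cover 4 mm further along y than the wrist camera did (-136 against -140 mm). The side camera sees the far edge less fully, so I trusted the wrist view and the pins.

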